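# Unclamp the bar blank and load its dyed end into the hand punch

### The job

Flip the orange-handled toggle clamp over its centre so that it stays open, and lift the metal bar blank out of the jig by its blue end. Lay the blank level on the low cloth-topped rest block and let go of it, then take it again by its plain end and slide the blue end into the hand punch, flat on the bed between the guides and right up to the back stop. Let go and leave it there, with the clamp still open and the mallet, cup and jar undisturbed.

Things in the scene. Friction and masses are not known exactly. Their poses are not given: they have to be found in the camera images.
- clamp (a joint): toggle clamp hinge, rad: 0 = clamped (orange handle upright, rubber foot pressing on the blank), 1.7 = fully open (handle lies back horizontal, to the jig's +x; clamp arm stands upright). An over-centre spring pushes it back below 0.85 and on to 1.7 above; pushing the handle over takes about 6 N
- clamp_handle (a point): middle of the upright orange handle, 75 mm from the hinge (137 mm above the bench when clamped). The grip is 16 mm thick along the jig's x, 24 mm wide along its y, and reaches from 42 to 100 mm above the hinge. Push it towards the jig's +x (away from the blank) to open
- clamp_hinge (a point): axis of the clamp hinge, which runs along the jig's y: at x = 75 mm, y = 0 in the jig's frame and 62 mm above the bench. The clamp arm reaches 66 mm from it towards -x when clamped, with a rubber foot 55 mm from the hinge
- jig: fixed wooden jig 150 x 90 x 26 mm with a nest on top; origin on the bench under the nest's middle, x along the blank towards the clamp. Nest: x from -40 mm (open, the jig ends there) to 40 mm (end stop), 36 mm wide, floor 26 mm above the bench, steel side strips 12 mm above the floor. The blank's blue end sticks out about 55 mm at -x, free beneath
- blank: loose flat aluminium bar blank, 130 mm long (x), 32 mm wide (y), 10 mm thick (z), about 0.12 kg; origin at the centre of its underside; the blue-dyed end is at -x (46 mm of it blue), the bare plain end at +x. It starts in the nest under the clamp
- dyed_end (a point): middle of the end face of the blank's blue-dyed end (65 mm from the blank's origin along its -x)
- plain_end (a point): middle of the end face of the blank's plain end (65 mm from the blank's origin along its +x)
- rest: fixed low rest block of dark wood with a grey cloth top, 60 mm (x) x 90 mm (y), 26 mm high; origin on the bench under its centre. The blank laid across it along the block's x sticks out 35 mm at both ends
- press: fixed grey hand punch, 220 mm high; origin on the bench, x is the way work slides in. Steel bed 26 mm above the bench from x = -30 mm (mouth) to 50 mm, where the column is the back stop. Guides 6 mm high on the bed from x = -20 mm on, 40 mm apart. The head overhangs from x = 2 mm, its lowest point 36 mm above the bed. Blank home: its plain end sticks out 50 mm before the bed
- mallet: bystander: wooden mallet, about 220 mm long, lying; origin on the bench under its handle
- cup: bystander: brown cup, 72 mm across, 85 mm high; origin at the centre of its underside
- jar: bystander: amber jar with black cap, 56 mm across, 70 mm high; origin at the centre of its underside
There are look-alikes about, which are no part of the job. There is more than one size of the blank; the job needs the middle-sized. There is more than one size of the rest; the one meant has the size given above.

How it is judged:
On the way, in this order (a step that is already met when the one before it is completed fails the run):
1. the clamp is flipped open (joint above 1.4) with the blank still in its nest (value of joint clamp above 1.4 rad and distance of blank from where it was at the start of the episode below 0.02 m), for 0.2 s.
2. the blank is lifted out of the jig (its origin over 50 mm above the bench), held by its blue half (height (world z) of blank above 0.05 m and contact force between blank and jig below 0.05 N and contact force between blank and the fingers above 0.5 N and distance between the grasp point and dyed_end below 0.065 m), for 0.1 s.
3. the blank lies still and level on the rest block (tilt under 0.08 rad), let go (horizontal distance between blank and rest below 0.05 m and height (world z) of blank between 0.022 and 0.031 m and angle between blank's own z axis and vertical below 0.08 rad and linear speed of blank below 0.02 m/s and angular speed of blank below 0.15 rad/s and contact force between the fingers and blank below 0.05 N), for 0.2 s.
4. the blank is lifted off the rest block again (its origin over 34 mm above the bench), held by its plain half (height (world z) of blank above 0.034 m and contact force between blank and rest below 0.05 N and contact force between blank and the fingers above 0.5 N and distance between the grasp point and plain_end below 0.065 m), for 0.1 s.
At the end, for the whole second after the job is handed in: the blank rests flat on the punch bed (tilt under 0.06 rad, within 4 mm of bed height), between the guides, its dyed end within 6 mm of the back stop, in line within 0.15 rad; it is still and let go; the clamp is open (joint above 1.4) (x of dyed_end in the frame of press between 0.044 and 0.054 m and y of dyed_end in the frame of press between -0.009 and 0.009 m and z of dyed_end in the frame of press between 0.027 and 0.035 m and angle between the x axis of blank and the x axis of press, either way round below 0.15 rad and angle between blank's own z axis and vertical below 0.06 rad and value of joint clamp above 1.4 rad and linear speed of blank below 0.02 m/s and angular speed of blank below 0.15 rad/s and contact force between the fingers and blank below 0.05 N); the robot touches nothing.
It fails at once if the mallet is disturbed (moved over 30 mm) (distance of mallet from where it was at the start of the episode above 0.03 m).
It fails at once if the cup is disturbed (moved over 30 mm) (distance of cup from where it was at the start of the episode above 0.03 m).
It fails at once if the jar is disturbed (moved over 30 mm) (distance of jar from where it was at the start of the episode above 0.03 m).
It also fails if it takes over 69 s, if anything falls off the work surface, if the arm or the gripper's body presses on something with over 40 N, if the wrist force passes 120 N, or if a joint passes its speed limit or range.

### The arm

A 6-joint arm with a two-finger parallel gripper is mounted at the origin on the work surface. World frame = base frame: x ahead of the robot, y to its left, z up, the work surface at z = 0. Lengths are in m, angles in rad, forces in N, time in s.
With the tool pointing down it reaches from about 0.3 to 0.875 m from the base axis. Payload 6.4 kg.
Tool frame: the origin (TCP) lies between the finger pads; the fingertips stand ctrl.tip_reach ahead of it and the grasp point (between the pads) lies 11 mm behind it (ctrl.tip_reach is the distance from the TCP to the fingertips, in m); z points along the fingers, x is the direction in which the jaws open and shut, and the axes are right-handed (so a half turn about z gives the same grasp; the last joint's range is limited). The gripper opens to 85 mm and grips with 20 to 120 N. Pads are 22 mm wide; open, the fingers measure 114 mm over their backs; the gripper's body (76 mm by 85 mm) begins 54 mm behind the grasp point. The pads swing forward as they close: fully open they stand 13 mm farther back than shut.
Start: joints at [-1.383, 0.181, 1.607, -0, 1.354, -0.206], TCP at [0.221, -0.531, 0.239] pointing down, gripper open.
Joint ranges: [-2.99, 2.99], [-0.89, 2.07], [0.3, 2.58], [-1.14, 4.28], [0, 2.63], [-3.12, 3.12]. Speed limits (rad/s): [2.57, 2.57, 3.01, 3.14, 3.14, 3.14].

### API

Orientations are given as a unit quaternion [w, x, y, z].
In Python, from bench import telemetry, viewer, ticket, nets, ctrl gives the robot as it stands.
- The arm moves only by the tool step_arm, never from a script. Its argument "plan" is a list of rows, each a list of 2 entries, a list of its own where there are three numbers: the shift along the tool's x, y, z in m, then the turn, a rotation vector about the tool's x, y, z in degrees. A call has 1 to 5 rows; each row is the pose to reach, as a shift and turn from the pose commanded when the call began, along the tool's axes at that moment; what a row does not reach only later rows make up. A row lasts 1/10 s, in which the tool goes at most 50 mm and 8.59 degrees, less where a joint would pass 70% of its speed; a pose out of reach is approached as far as the arm can. A call with a gripper value outside its range is refused whole. "fingers" is the opening in per cent of the stroke, from 0 (shut) to 100 (fully open), set as the call begins (left out, the last holds). The fingers move at their own pace and stop on an object; the grip force is fixed at half the most. Time passes only in rows, so rows that repeat a pose let the fingers close. It gives the time, the measured TCP pose, the force and the opening at its end, in the units of the state.
- telemetry.get_obs(): the state, without advancing time (a new reading comes with each control period).
- viewer.camera(name): name is "scene" or "side" or "wrist"; returns the picture (480x640x3 uint8, red, green, blue); there is no depth.
- viewer.get_calibration(name): a dict with "K" (3x3 intrinsics, pixels), "origin" and "orientation" of the camera in the world. Camera axes: x right, y up, looking along -z (the intrinsics and any distortion apply to the point x, -y, -z); pixel columns grow to the right and rows downward; lengths in m; the calibration is good to about 2 mm. The wrist camera is an equidistant fisheye: a pixel r from the principal point sees the ray r / f radians off the axis. A picture is of the moment at which its call begins: read the wrist's pose just before it. get_calibration takes no time and is no camera call; for the wrist camera it gives the pose at the moment of the call.
- ticket.hand_in(): hands the job in, once; it reports no verdict.
Trained networks look in the newest picture that a camera, given by its name, has taken for a name from the list of things; names that differ only in an ending like _2 or _b are one class to them, and where a whole thing is asked for, a point or a joint stands for the part that bears it (a point fixed in the world has none). Each returns a list of dicts, best first, with "score" (0 to 1); they miss things now and then, are a little off and sometimes report something else, mostly with a low value. They report only what shows in the picture. A call takes as long as a camera call. They do not tell look-alikes from the thing itself.
- nets.boxes_of(thing, camera): "extent" ([left, top, right, bottom] in pixels, round what is visible of it).
The state is a dict: "time_s": time; "q": joint angles; "dq": joint speeds; "joint_efforts": joint torques, N m; "eef_pos": TCP position; "eef_rot": TCP orientation; "wrist_force": force on the tool from outside, world axes, zero at the start; "torque": the same for the moment, N m; "opening": opening from 0.0 (shut) to 1.0 (fully open).
Only numpy, scipy, OpenCV 4.12 (cv2) and the standard library are available. Lean on these libraries where they do the work, as an engineer would, in place of code of your own. Each camera call takes 0.05 s, during which the arm holds its last target.

## Working session

There is one attempt and no reset: what is moved stays moved. The work goes in short steps, Python scripts to look and compute and a tool call to move; the robot and the scene stay as the last step left them, time stands still between calls to the robot, and variables do not carry over. Pictures are saved under pics/ and viewed, and the job is handed in when it is done.

Besides the shell and the picture viewer there is one more tool, called after "Call:" as name(argument=value, ...), one argument or row to a line, values as JSON. step_arm: Moves the arm, as the interface text tells. Its arguments: {"type":"object","properties":{"plan":{"type":"array"},"fingers":{"type":"number"}},"required":["plan"]}

```bash
ls; mkdir -p pics; python3 - <<'E'
from bench import telemetry, viewer, ticket, nets, ctrl
import cv2
o=telemetry.get_obs();print(o, ctrl.tip_reach)
for n in ("scene","side","wrist"):
    print(n,viewer.get_calibration(n))
    im=viewer.camera(n);cv2.imwrite(f"pics/{n}0.png",im[:,:,::-1])
    for t in ("clamp","jig","blank","rest","press","mallet","cup","jar"):
        print(t,[(round(d['score'],2),[round(float(v)) for v in d['extent']]) for d in nets.boxes_of(t,n)])
print(telemetry.get_obs()['time_s'])
E
```

```text
pics
{'time_s': 0.0, 'q': array([-1.38332998e+00,  1.81529382e-01,  1.60800729e+00, -1.35869251e-05,
        1.35378308e+00, -2.06332355e-01]), 'dq': array([-1.13323079e-03,  5.86053480e-04,  4.85259503e-05,  8.63745955e-04,
       -7.77338280e-04,  8.53667447e-04]), 'joint_efforts': array([-1.28229040e-03, -4.44882345e+01, -3.51341307e+01, -3.54749536e-04,
        9.20574559e-03,  7.71412800e-06]), 'eef_pos': array([ 0.22052054, -0.53045515,  0.23839104]), 'eef_rot': array([-6.11708238e-04,  8.31775450e-01, -5.55111570e-01, -6.09568281e-04]), 'wrist_force': array([0.55039776, 0.05375694, 0.75202665]), 'torque': array([ 0.01749153,  0.01601466, -0.06525746]), 'opening': 0.9986441130882503} 0.008
scene {'K': array([[518.08595814,   0.        , 325.25960385],
       [  0.        , 518.08595814, 232.36347928],
       [  0.        ,   0.        ,   1.        ]]), 'origin': array([1.17966913, 0.00327298, 0.84238995]), 'orientation': array([0.67736044, 0.24580723, 0.23659962, 0.65175321])}
clamp [(0.7, [394, 221, 444, 279])]
jig [(0.64, [365, 222, 451, 305]), (0.23, [422, 161, 454, 208])]

[... 858 characters left out ...]
40]), (0.93, [158, 330, 256, 358]), (0.6, [308, 284, 318, 316])]
rest [(0.96, [379, 272, 423, 300]), (0.65, [413, 238, 443, 253])]
press [(0.97, [329, 134, 392, 249])]
mallet [(0.6, [227, 242, 277, 308])]
cup [(0.56, [408, 328, 458, 397]), (0.51, [429, 199, 450, 235])]
jar [(0.6, [429, 198, 450, 232])]
wrist {'K': array([[371.64829954,   0.        , 319.62123105],
       [  0.        , 371.64829954, 241.24262893],
       [  0.        ,   0.        ,   1.        ]]), 'origin': array([ 0.28521931, -0.50488592,  0.37421002]), 'orientation': array([ 0.82386864, -0.11418252,  0.07637599, -0.54988137])}
clamp []
jig []
blank []
rest []
press []
mallet []
cup []
jar [(0.74, [113, 0, 181, 22])]
1.35
```

View pics/scene0.png

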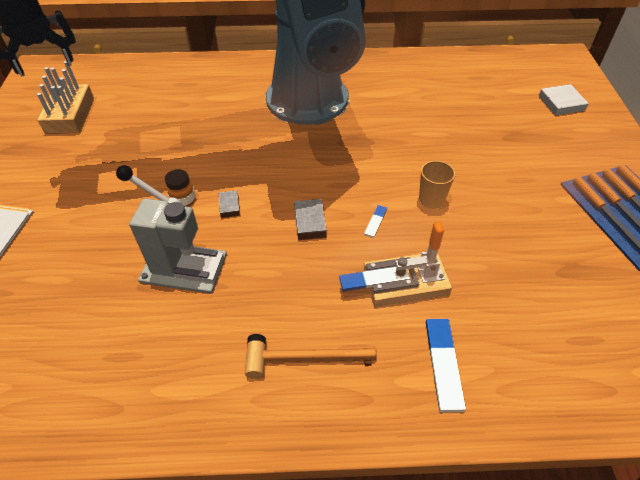

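View pics/side0.png

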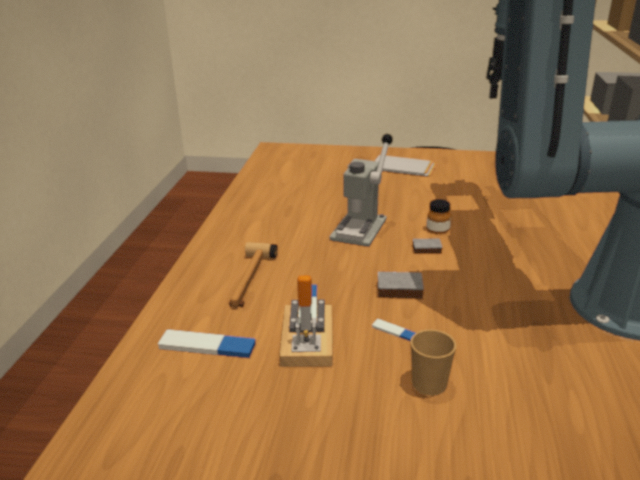

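View pics/wrist0.png

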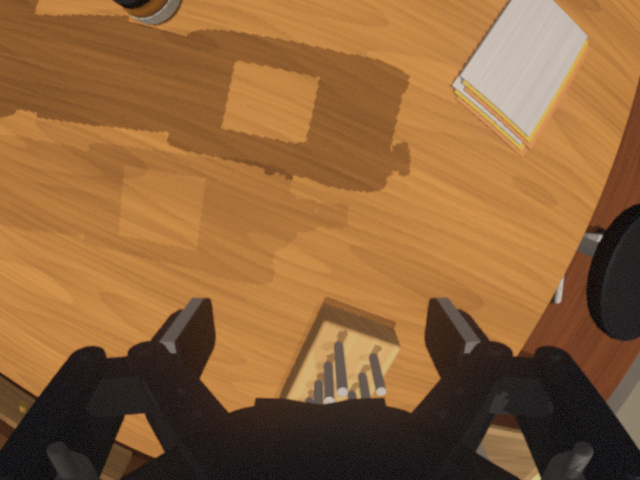

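```bash
python3 - <<'E'
import cv2,numpy as np
s=cv2.imread("pics/scene0.png");d=cv2.imread("pics/side0.png")
def c(im,x0,y0,x1,y1,f): return cv2.resize(im[y0:y1,x0:x1],None,fx=f,fy=f,interpolation=cv2.INTER_CUBIC)
cv2.imwrite("pics/c1.png",c(s,330,210,460,310,6))
cv2.imwrite("pics/c2.png",c(s,110,150,240,300,4))
cv2.imwrite("pics/c3.png",c(s,285,190,335,245,10))
cv2.imwrite("pics/c4.png",c(d,320,130,440,310,3))
cv2.imwrite("pics/c5.png",c(d,270,265,345,375,5))
E
```

```text
(no output)
```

View pics/c1.png

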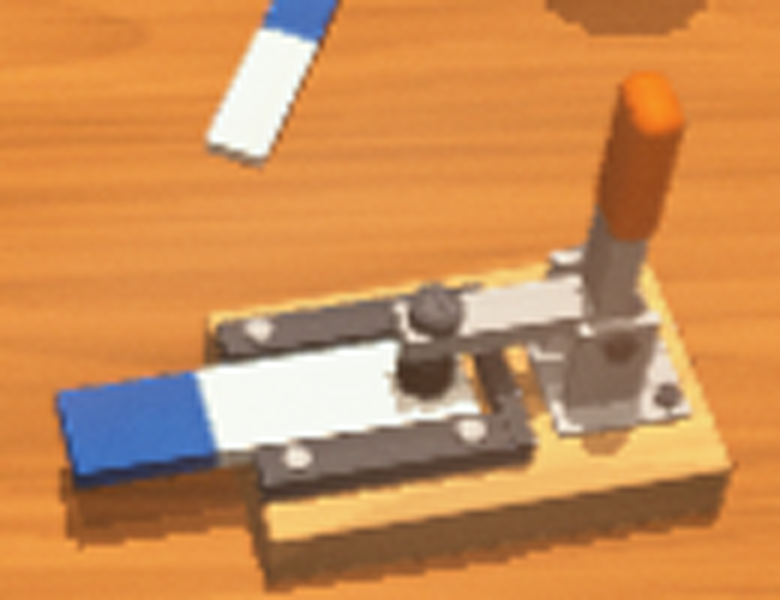

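View pics/c2.png

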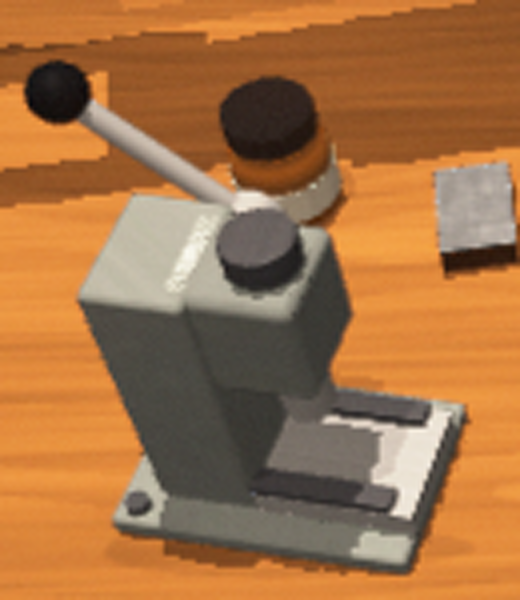

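View pics/c3.png

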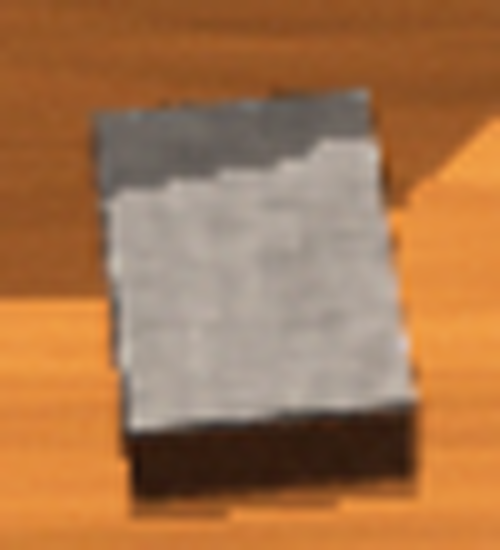

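View pics/c4.png

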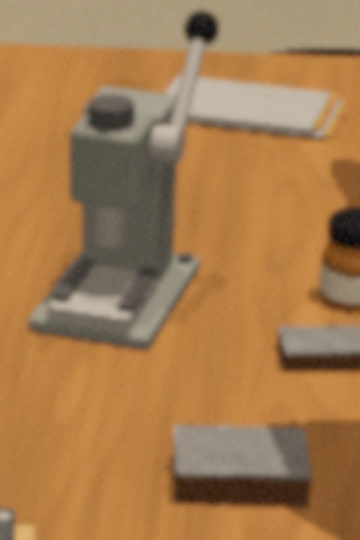

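View pics/c5.png

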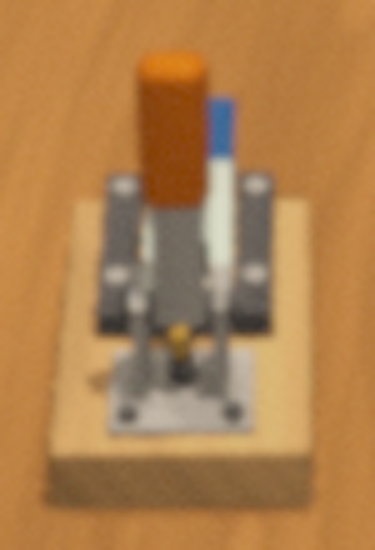

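```bash
cat > h.py <<'E'
import numpy as np,cv2
from scipy.spatial.transform import Rotation as R
from scipy.optimize import least_squares
def Rq(q): return R.from_quat([q[1],q[2],q[3],q[0]]).as_matrix()
def proj(P,c,fish=False):
    p=(np.atleast_2d(P)-c['origin'])@Rq(c['orientation']); p=p*[1,-1,-1]
    K=c['K']
    if fish:
        r=np.hypot(p[:,0],p[:,1]);th=np.arctan2(r,p[:,2]);s=th/np.maximum(r,1e-9)
        xy=p[:,:2]*s[:,None]
    else: xy=p[:,:2]/p[:,2:]
    return xy*[K[0,0],K[1,1]]+[K[0,2],K[1,2]]
def ray(u,c,z,fish=False):
    u=np.atleast_2d(u);K=c['K'];xy=(u-[K[0,2],K[1,2]])/[K[0,0],K[1,1]]
    if fish:
        th=np.linalg.norm(xy,axis=1);s=np.sin(th)/np.maximum(th,1e-9)
        d=np.c_[xy*s[:,None],np.cos(th)]
    else: d=np.c_[xy,np.ones(len(xy))]
    d=(d*[1,-1,-1])@Rq(c['orientation']).T
    return c['origin']+d*((z-c['origin'][2])/d[:,2])[:,None]
def fit(obs,x0):
    # obs: list of (cal,fish,localpts,pix)
    def W(x,L):
        L=np.array(L,float);c,s=np.cos(x[2]),np.sin(x[2])
        return np.c_[x[0]+c*L[:,0]-s*L[:,1],x[1]+s*L[:,0]+c*L[:,1],L[:,2]]
    f=lambda x:np.concatenate([(proj(W(x,L),c,fi)-np.array(p)).ravel() for c,fi,L,p in obs])
    r=least_squares(f,x0,loss='soft_l1');return r.x,np.round(f(r.x).reshape(-1,2),1)
E
python3 - <<'E'
from h import *
from bench import viewer
S=viewer.get_calibration('scene');D=viewer.get_calibration('side')
f=lambda l,x,y,k:[(x+a/k,y+b/k) for a,b in l]
t=.026
js=f([(207,315),(262,535),(728,468),(648,262)],330,210,6)
jd=f([(50,460),(312,460),(80,200),(308,200)],270,265,5)
JL=[[-.04,.045,t],[-.04,-.045,t],[.11,-.045,t],[.11,.045,t]]
JD=[[.11,-.045,t],[.11,.045,t],[-.04,-.045,t],[-.04,.045,t]]
g=ray(js,S,t);print(g);print(ray(jd,D,t))
for o in ([(S,0,JL,js)],[(D,0,JD,jd)],[(S,0,JL,js),(D,0,JD,jd)]): print(fit(o,[g[:,0].mean(),g[:,1].mean(),1.57]))
rs=f([(97,118),(370,92),(413,403),(130,430)],285,190,10);rd=f([(175,427),(307,430),(310,475),(175,477)],320,130,3)
print(ray(rs,S,t),ray(rd,D,t))
RL=[[-.03,.045,t],[.03,.045,t],[.03,-.045,t],[-.03,-.045,t]]
RD=[[-.03,-.045,t],[-.03,.045,t],[.03,.045,t],[.03,-.045,t]]
for o in ([(S,0,RL,rs)],[(D,0,RD,rd)],[(S,0,RL,rs),(D,0,RD,rd)]):print(fit(o,[*ray(rs,S,t)[:,:2].mean(0),1.57]))
# press: baseplate corners
print('press',ray(f([(465,405),(410,570),(115,525)],110,150,4),S,.015))
# cup, jar, mallet centres, handle
for n,b in (('cup',[420,160,454,209]),('jar',[168,170,198,207])):
    print(n,ray([[(b[0]+b[2])/2,b[3]-5]],S,0))
# blank end corners z=.036
bs=f([(57,395),(80,487)],330,210,6);print('blue',ray(bs[:1],S,.036),ray(bs[1:],S,.026))
print(ray(f([(650,95)],330,210,6),S,.162))
E
```

```text
[[0.57748234 0.10328203 0.026     ]
 [0.66241771 0.11291127 0.026     ]
 [0.64337387 0.26161184 0.026     ]
 [0.5613655  0.25101187 0.026     ]]
[[0.64065234 0.26597588 0.026     ]
 [0.5526418  0.25463792 0.026     ]
 [0.66118167 0.11438689 0.026     ]
 [0.57458241 0.10342252 0.026     ]]
(array([0.61463343, 0.14745262, 1.68538661]), array([[-0.5, -1.2],
       [ 0.1,  0.7],
       [ 0.5,  1.5],
       [-0.1, -1.6]]))
(array([0.61192666, 0.15019122, 1.70754196]), array([[-0.4, -0.3],
       [ 0.3, -0.6],
       [-0.6,  0.7],
       [ 0.9,  0.4]]))
(array([0.61269713, 0.1484854 , 1.70080103]), array([[-0.3, -1.7],
       [ 0.9,  0. ],
       [ 0.9, -0.2],
       [-0.3, -3. ],
       [-1.1, -1.1],
       [-0.5, -1.2],
       [-0.7,  0. ],
       [ 0.7, -0.1]]))
[[ 0.40908265 -0.03322296  0.026     ]
 [ 0.40362718  0.02598177  0.026     ]
 [ 0.49217987  0.0317965   0.026     ]
 [ 0.49717946 -0.0265157   0.026     ]] [[ 0.49407886 -0.02570782  0.026     ]
 [ 0.40350779 -0.03307116  0.026     ]
 [ 0.40124249  0.02340404  0.026     ]
 [ 0.48981372  0.03696669  0.026     ]]
(array([ 4.50416
[... 157 characters left out ...]
64570733e-04, 1.64698483e+00]), array([[-0.1, -0.1],
       [-0.6,  0. ],
       [ 0.6,  1. ],
       [ 0.1, -0.9]]))
(array([ 4.48315509e-01, -3.17868831e-04,  1.64590243e+00]), array([[-0.2, -1.1],
       [ 0.1, -0.8],
       [ 0.5, -0.5],
       [-0.2, -0.6],
       [-0.6, -0.3],
       [-1.1, -0.2],
       [ 0. ,  0.8],
       [-0.4, -1.1]]))
press [[ 0.53042434 -0.17198111  0.015     ]
 [ 0.62882015 -0.18973563  0.015     ]
 [ 0.59742335 -0.33454047  0.015     ]]
cup [[ 4.03439790e-01  2.81416868e-01 -1.11022302e-16]]
jar [[ 3.75547503e-01 -2.83142165e-01  1.11022302e-16]]
blue [[0.61436821 0.05196391 0.036     ]] [[0.64262025 0.05778815 0.026     ]]
[[0.60408521 0.22111489 0.162     ]]
```

```bash
cat >> h.py <<'E'
def tri(ca,pa,cb,pb):
    f=lambda X:np.r_[proj(X,ca)[0]-pa,proj(X,cb)[0]-pb]
    r=least_squares(f,[.5,0,.1]);return r.x,np.abs(r.fun).max()
def Rdown(phi):
    # tool z down, tool x at world heading phi
    x=np.array([np.cos(phi),np.sin(phi),0]);z=np.array([0,0,-1.]);return np.c_[x,np.cross(z,x),z]
def go(p,phi,o=None):
    from bench import telemetry
    o=o or telemetry.get_obs();Rc=Rq(o['eef_rot'])
    d=Rc.T@(np.array(p)-o['eef_pos']);best=None
    for k in (0,np.pi,-np.pi):
        w=R.from_matrix(Rc.T@Rdown(phi+k)).as_rotvec(degrees=True)
        if best is None or np.linalg.norm(w)<np.linalg.norm(best):best=w
    print('shift',np.round(d,4),'turn',np.round(best,2),'| now',np.round(o['eef_pos'],4),'xhead',round(np.arctan2(Rc[1,0],Rc[0,0]),4),'tool z',np.round(Rc[:,2],4),'t',round(o['time_s'],2),'op',round(o['opening'],3),'F',np.round(o['wrist_force'],1))
E
python3 - <<'E'
from h import *
from bench import viewer,telemetry
S=viewer.get_calibration('scene');D=viewer.get_calibration('side');w=viewer.get_calibration('wrist')
print(tri(S,(124,173),D,(387,139)))
o=telemetry.get_obs();Rc=Rq(o['eef_rot']);print('cam in tool',Rc.T@(w['origin']-o['eef_pos']));print('camrot',np.round(Rc.T@Rq(w['orientation']),3));print(Rc)
go([.35,-.1,.33],1.70-np.pi/2)
E
```

```text
(array([ 0.50036781, -0.32568392,  0.20963867]), np.float64(0.3845228906174043))
cam in tool [ 0.00065343 -0.06965435 -0.13491705]
camrot [[ 1.     0.     0.   ]
 [ 0.    -0.962 -0.272]
 [ 0.     0.272 -0.962]]
[[ 3.83687480e-01 -9.23463003e-01 -1.29611574e-05]
 [-9.23463003e-01 -3.83687480e-01  1.01791693e-05]
 [-1.43731201e-05  8.06352954e-06 -1.00000000e+00]]
shift [-0.3484 -0.2848 -0.0907] turn [ -0.     0.   -74.84] | now [ 0.2206 -0.531   0.2393] xhead -1.177 tool z [-0.  0. -1.] t 1.35 op 0.997 F [ 0.3 -0.4 -0.3]
```

Call:
step_arm(
  plan=[
    [[-0.04,-0.03,-0.02],[0,0,-8.5]],
    [[-0.08,-0.06,-0.04],[0,0,-17]],
    [[-0.12,-0.09,-0.06],[0,0,-25.5]],
    [[-0.16,-0.12,-0.08],[0,0,-34]],
    [[-0.2,-0.15,-0.09],[0,0,-42.5]],
  ],
  fingers=0,
)

```text
time_s: 1.85
eef_pos: [0.2788, -0.3027, 0.3269]
eef_rot: [0.001, 0.977, -0.213, 0.001]
wrist_force: [0.3, -0.9, 0.0]
opening: 0.142
```

```bash
python3 - <<'E'
from h import *
go([.36,-.13,.36],.13)
E
```

```text
shift [ 0.0019 -0.1908 -0.0334] turn [  0.09  -0.08 -32.08] | now [ 0.2788 -0.3027  0.3269] xhead -0.4299 tool z [ 0.0011 -0.0018 -1.    ] t 1.85 op 0.142 F [ 0.3 -0.9  0. ]
```

Call:
step_arm(
  plan=[
    [[0.025,-0.04,-0.01],[0,0,-8]],
    [[0.05,-0.08,-0.02],[0,0,-16]],
    [[0.075,-0.12,-0.03],[0,0,-24]],
    [[0.1,-0.16,-0.03],[0,0,-32]],
    [[0.1,-0.2,-0.03],[0,0,-32]],
  ],
)

```text
time_s: 2.35
eef_pos: [0.4559, -0.1639, 0.3557]
eef_rot: [0.0, 0.998, 0.064, 0.001]
wrist_force: [0.2, -0.3, -0.7]
opening: 0.005
```

```bash
python3 - <<'E'
from h import *
from bench import viewer
import pickle
c=viewer.get_calibration('wrist');im=viewer.camera('wrist');cv2.imwrite('pics/w1.png',im[:,:,::-1]);pickle.dump(c,open('w1.pkl','wb'))
go([.36,-.13,.36],.13)
E
```

```text
shift [-0.0922 -0.0407 -0.0046] turn [-0.19 -0.13 -0.09] | now [ 0.4566 -0.1585  0.3555] xhead 0.1285 tool z [ 0.0018  0.0036 -1.    ] t 2.4 op -0.0 F [ 0.2  5.  -0.4]
```

View pics/w1.png

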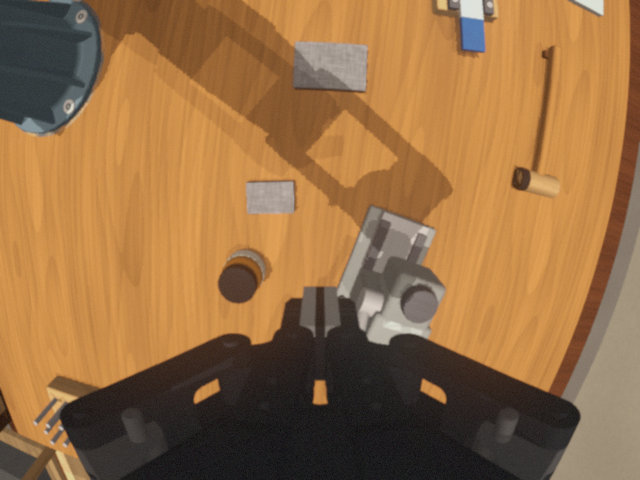

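```bash
python3 - <<'E'
import cv2
im=cv2.imread('pics/w1.png')
cv2.imwrite('pics/w1c.png',cv2.resize(im[195:345,330:450],None,fx=5,fy=5,interpolation=cv2.INTER_CUBIC)[:600])
E
```

```text
(no output)
```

View pics/w1c.png

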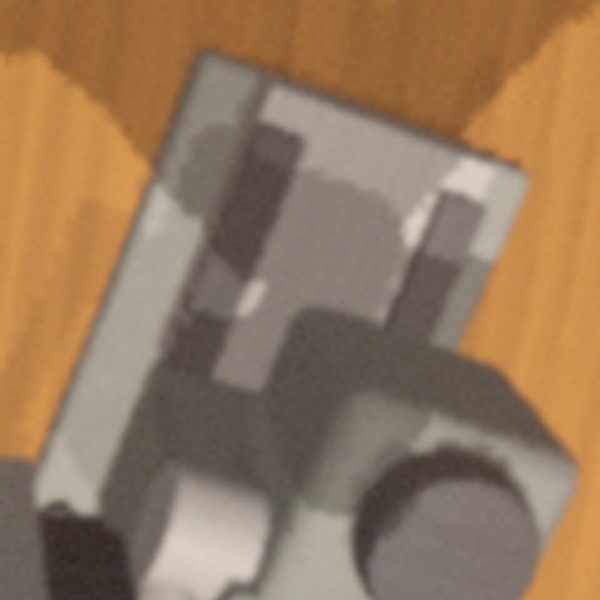

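```bash
python3 - <<'E'
from h import *
import pickle
from bench import viewer
c=pickle.load(open('w1.pkl','rb'));S=viewer.get_calibration('scene')
f=lambda l,x=330,y=195,k=5:[(x+a/k,y+b/k) for a,b in l]
g=ray(f([(303,140),(440,190)]),c,.032,1);print('guide ends',g,np.linalg.norm(g[1]-g[0]))
l=ray(f([(303,140),(215,365)]),c,.030,1);d=l[1]-l[0];print('edge heading',np.arctan2(d[1],d[0]))
d=g[1]-g[0];print('x heading from ends',np.arctan2(d[1],d[0])-np.pi/2)
e=ray(f([(205,55),(530,175)]),c,.018,1);d=e[1]-e[0];print('mouth',e,np.arctan2(d[1],d[0])-np.pi/2,np.linalg.norm(d))
l=ray(f([(205,55),(37,500)]),c,.018,1);d=l[1]-l[0];print('base long edge',np.arctan2(d[1],d[0]))
e=ray([(265/5+330,195+85/5)],c,.026,1);print('bed corner',e)
print('scene guide ends',ray(f([(397,490),(430,405)],110,150,4),S,.032))
# rest & blank check
print('rest corners', (q:=ray([(297,41),(367,46),(365,91),(293,89)],c,.026,1)), q.mean(0))
print('blue end corners',ray([(463,49),(484,52)],c,.036,1))
E
```

```text
guide ends [[ 0.55168496 -0.18866652  0.032     ]
 [ 0.59047605 -0.19690273  0.032     ]] 0.039655818323871474
edge heading -1.7667577010080548
x heading from ends -1.7800115299661887
mouth [[ 0.52522743 -0.17258115  0.018     ]
 [ 0.61943242 -0.19248427  0.018     ]] -1.779008976886339 0.09628454480141146
base long edge -1.7673731143934301
bed corner [[ 0.54064734 -0.17689318  0.026     ]]
scene guide ends [[ 0.59418393 -0.19658582  0.032     ]
 [ 0.54309637 -0.18568064  0.032     ]]
rest corners [[ 0.40445641  0.02521249  0.026     ]
 [ 0.49105972  0.03061157  0.026     ]
 [ 0.49581705 -0.0280754   0.026     ]
 [ 0.40767126 -0.0374172   0.026     ]] [ 0.44975111 -0.00241714  0.026     ]
blue end corners [[0.61241889 0.0508713  0.036     ]
 [0.64211927 0.05474294 0.036     ]]
```

```bash
python3 - <<'E'
from h import *
go([.610,.170,.30],.13)
go([.610,.170,.122],.13)
E
```

```text
shift [ 0.1941 -0.306   0.057 ] turn [-0.19 -0.13 -0.09] | now [ 0.4566 -0.1585  0.3555] xhead 0.1285 tool z [ 0.0018  0.0036 -1.    ] t 2.4 op -0.0 F [ 0.2  5.  -0.4]
shift [ 0.1937 -0.3054  0.235 ] turn [-0.19 -0.13 -0.09] | now [ 0.4566 -0.1585  0.3555] xhead 0.1285 tool z [ 0.0018  0.0036 -1.    ] t 2.4 op -0.0 F [ 0.2  5.  -0.4]
```

Call:
step_arm(
  plan=[
    [[0.026,-0.041,0.005],[0,0,0]],
    [[0.052,-0.082,0.01],[0,0,0]],
    [[0.078,-0.123,0.02],[0,0,0]],
    [[0.104,-0.164,0.03],[0,0,0]],
    [[0.13,-0.205,0.04],[0,0,0]],
  ],
)

```text
time_s: 2.9
eef_pos: [0.5578, 0.0563, 0.3153]
eef_rot: [0.0, 0.998, 0.061, 0.0]
wrist_force: [0.1, -0.9, -0.2]
opening: 0.0
```

Call:
step_arm(
  plan=[
    [[0.025,-0.04,0.01],[0,0,0]],
    [[0.045,-0.07,0.03],[0,0,0]],
    [[0.06,-0.096,0.06],[0,0,0]],
    [[0.062,-0.1,0.1],[0,0,0]],
    [[0.062,-0.1,0.11],[0,0,0]],
  ],
)

```text
time_s: 3.4
eef_pos: [0.6036, 0.1622, 0.2001]
eef_rot: [0.0, 0.998, 0.062, -0.004]
wrist_force: [-0.1, 0.5, -1.5]
opening: -0.001
```

```bash
python3 - <<'E'
from h import *
from bench import viewer
import pickle
go([.610,.170,.122],.13)
c=viewer.get_calibration('wrist');im=viewer.camera('wrist');cv2.imwrite('pics/w2.png',im[:,:,::-1]);pickle.dump(c,open('w2.pkl','wb'))
E
```

```text
shift [ 0.008  -0.0069  0.078 ] turn [-0.03  0.5  -0.28] | now [0.6036 0.1622 0.2001] xhead 0.125 tool z [-8.7e-03 -7.0e-04 -1.0e+00] t 3.4 op -0.001 F [-0.1  0.5 -1.5]
```

View pics/w2.png

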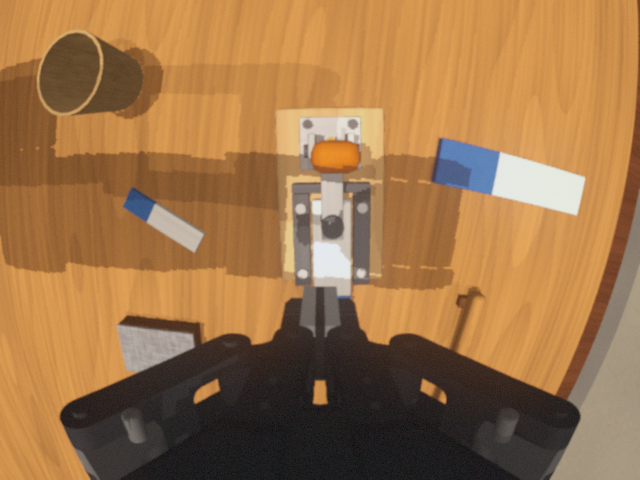

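```bash
python3 - <<'E'
from h import *
import pickle
c=pickle.load(open('w2.pkl','rb'))
print(ray([(336,156)],c,.160,1))
print(fit([(c,1,[[.11,.045,.026],[.11,-.045,.026],[-.04,.045,.026]],[(276,109),(384,108),(282,275)])],[.613,.148,1.7]))
go([.611,.170,.122],.13)
E
```

```text
[[0.60429233 0.22322579 0.16      ]]
(array([0.61503749, 0.14876593, 1.71052401]), array([[-0.5, -0.5],
       [ 0.9, -0.4],
       [-0.3,  5.6]]))
shift [ 0.0089 -0.0076  0.0784] turn [-0.01  0.49 -0.35] | now [0.6038 0.1614 0.2005] xhead 0.1239 tool z [-8.4e-03 -8.0e-04 -1.0e+00] t 3.45 op -0.001 F [-1.8  0.4 -1. ]
```

Call:
step_arm(
  plan=[
    [[0.004,-0.003,0.03],[0,0,0]],
    [[0.006,-0.005,0.06],[0,0,0]],
    [[0.006,-0.005,0.078],[0,0,0]],
    [[0.006,-0.005,0.078],[0,0,0]],
  ],
)

```text
time_s: 3.85
eef_pos: [0.6109, 0.1659, 0.1264]
eef_rot: [0.0, 0.998, 0.061, -0.002]
wrist_force: [-1.2, 0.2, -0.8]
opening: -0.001
```

```bash
python3 - <<'E'
from h import *
go([.604,.21,.122],.13)
E
```

```text
shift [-0.0014 -0.0446  0.0044] turn [ 0.    0.2  -0.46] | now [0.6109 0.1659 0.1264] xhead 0.1219 tool z [-3.4e-03 -5.0e-04 -1.0e+00] t 3.85 op -0.001 F [-1.2  0.2 -0.8]
```

Call:
step_arm(
  plan=[
    [[0,-0.02,0.006],[0,0,0]],
    [[0,-0.035,0.008],[0,0,0]],
    [[0,-0.05,0.008],[0,0,0]],
    [[0,-0.065,0.008],[0,0,0]],
    [[0,-0.08,0.008],[0,0,0]],
  ],
)

```text
time_s: 4.35
eef_pos: [0.603, 0.2458, 0.1211]
eef_rot: [0.001, 0.998, 0.061, 0.001]
wrist_force: [1.5, -4.3, -0.0]
opening: -0.002
```

```bash
python3 - <<'E'
from h import *
from bench import viewer
im=viewer.camera('side');cv2.imwrite('pics/s1.png',im[220:400,220:420,::-1].repeat(3,0).repeat(3,1))
go([.604,.21,.122],.13)
E
```

```text
shift [-0.0032  0.0386 -0.0008] turn [ 0.   -0.12 -0.33] | now [0.6024 0.2487 0.1212] xhead 0.1242 tool z [ 2.1e-03  2.0e-04 -1.0e+00] t 4.4 op 0.001 F [-0.7  0.1  0.6]
```

View pics/s1.png

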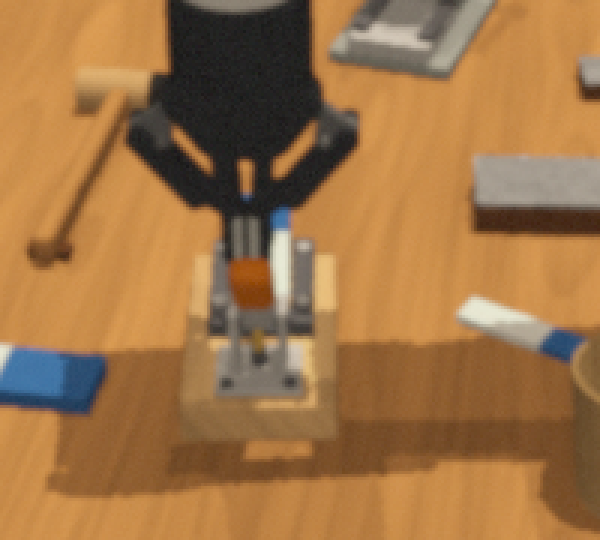

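Call:
step_arm(
  plan=[
    [[0,-0.012,0],[0,0,0]],
    [[0,-0.02,0],[0,0,0]],
    [[0,-0.02,0],[0,0,0]],
  ],
)

```text
time_s: 4.7
eef_pos: [0.5995, 0.2679, 0.12]
eef_rot: [-0.0, 0.998, 0.062, 0.0]
wrist_force: [0.2, 0.6, 0.0]
opening: 0.003
```

```bash
python3 - <<'E'
from h import *
from bench import viewer
im=viewer.camera('side');cv2.imwrite('pics/s2.png',im[220:400,220:420,::-1].repeat(3,0).repeat(3,1))
im=viewer.camera('scene');cv2.imwrite('pics/s2b.png',im[200:320,320:480,::-1].repeat(4,0).repeat(4,1))
go([.604,.21,.122],.13)
E
```

```text
shift [-0.0026  0.0569 -0.0024] turn [-0.01 -0.01 -0.35] | now [0.5996 0.2668 0.1196] xhead 0.1239 tool z [ 2.e-04  1.e-04 -1.e+00] t 4.8 op -0.002 F [-0.5  0.5 -0.5]
```

View pics/s2.png

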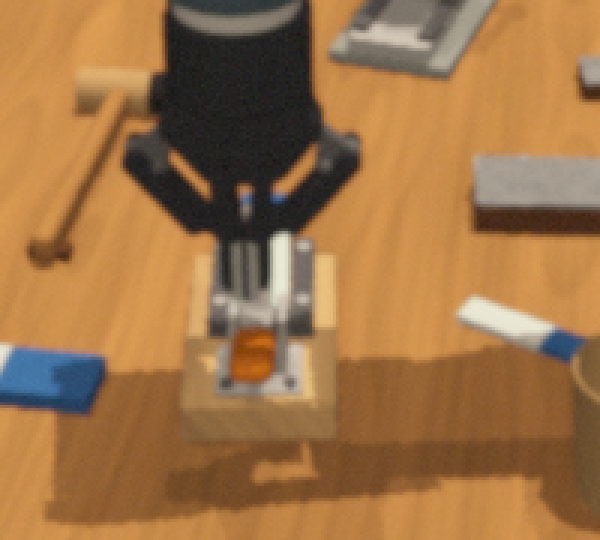

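View pics/s2b.png

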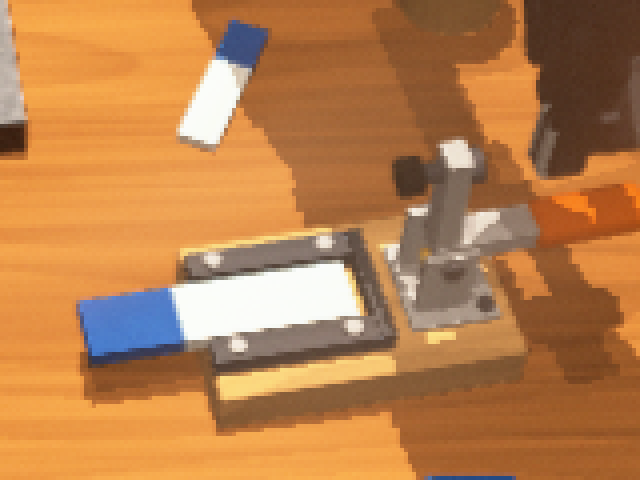

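Call:
step_arm(
  plan=[
    [[0,0.0,-0.04],[0,0,0]],
    [[0,0.0,-0.08],[0,0,0]],
    [[0,0.03,-0.1],[0,0,0]],
    [[0,0.075,-0.1],[0,0,0]],
    [[0,0.12,-0.1],[0,0,0]],
  ],
  fingers=65,
)

```text
time_s: 5.3
eef_pos: [0.6149, 0.1463, 0.221]
eef_rot: [0.0, 0.998, 0.062, 0.001]
wrist_force: [0.6, 0.1, -0.1]
opening: 0.647
```

Call:
step_arm(
  plan=[
    [[0,0.04,0],[0,0,0]],
    [[0,0.075,0.02],[0,0,0]],
    [[0,0.08,0.05],[0,0,0]],
    [[0,0.08,0.05],[0,0,0]],
  ],
)

```text
time_s: 5.7
eef_pos: [0.6214, 0.066, 0.1651]
eef_rot: [-0.001, 0.998, 0.06, -0.004]
wrist_force: [-0.8, 0.6, -1.0]
opening: 0.649
```

```bash
python3 - <<'E'
from h import *
from bench import viewer
import pickle
go([.6245,.069,.022],.13)
c=viewer.get_calibration('wrist');im=viewer.camera('wrist');cv2.imwrite('pics/w3.png',im[:,:,::-1]);pickle.dump(c,open('w3.pkl','wb'))
E
```

```text
shift [ 0.0046 -0.0024  0.1431] turn [-0.09  0.45 -0.57] | now [0.6214 0.066  0.1651] xhead 0.12 tool z [-8.e-03  6.e-04 -1.e+00] t 5.7 op 0.649 F [-0.8  0.6 -1. ]
```

View pics/w3.png

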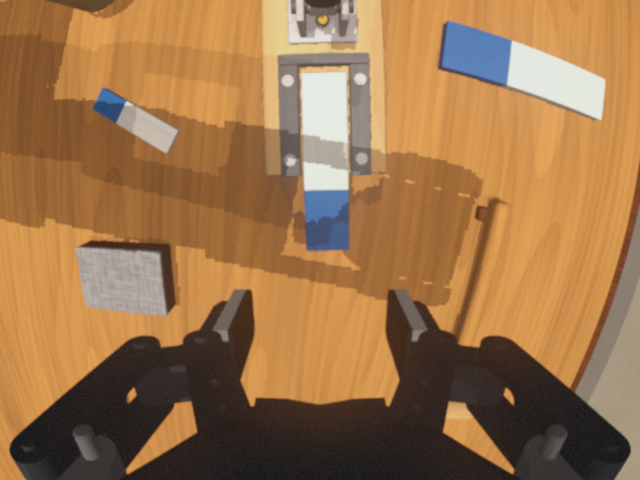

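```bash
python3 - <<'E'
from h import *
import pickle
from bench import viewer
c=pickle.load(open('w3.pkl','rb'));S=viewer.get_calibration('scene')
b=ray([(307,249),(349,249),(302,72),(346,72),(304,190),(349,190)],c,.036,1);print(b)
e=(b[0]+b[1])/2;p=(b[2]+b[3])/2;print('dyed',e,'plain',p,'len',np.linalg.norm(p-e),'head',np.arctan2(*(p-e)[[1,0]]), 'wid',np.linalg.norm(b[0]-b[1]))
print('mallet',ray([(375,350),(320,348)],S,.02))
g=e+.015*(p-e)/np.linalg.norm(p-e);print(g)
go([g[0],g[1],.022],np.arctan2(*(p-e)[[1,0]])-np.pi/2)
E
```

```text
[[0.61327836 0.05313848 0.036     ]
 [0.64425974 0.05694902 0.036     ]
 [0.59496207 0.1806326  0.036     ]
 [0.62547675 0.18436694 0.036     ]
 [0.60622074 0.09665938 0.036     ]
 [0.63818567 0.10060674 0.036     ]]
dyed [0.62876905 0.05504375 0.036     ] plain [0.61021941 0.18249977 0.036     ] len 0.12879878320782231 head 1.7153192326874662 wid 0.031214839071545805
mallet [[0.76239379 0.10580374 0.02      ]
 [0.75488979 0.01035668 0.02      ]]
[0.62660875 0.06988737 0.036     ]
shift [ 0.0051 -0.002   0.1454] turn [-0.08  0.29 -1.32] | now [0.6225 0.0672 0.1674] xhead 0.1215 tool z [-5.1e-03  7.0e-04 -1.0e+00] t 5.75 op 0.653 F [0.2 0.4 0.7]
```

Call:
step_arm(
  plan=[
    [[0.003,-0.002,0.045],[0,0,-1.2]],
    [[0.004,-0.003,0.085],[0,0,-1.2]],
    [[0.004,-0.003,0.115],[0,0,-1.2]],
    [[0.004,-0.003,0.125],[0,0,-1.2]],
    [[0.004,-0.003,0.125],[0,0,-1.2]],
  ],
)

```text
time_s: 6.25
eef_pos: [0.6274, 0.0723, 0.0442]
eef_rot: [-0.0, 0.997, 0.073, -0.001]
wrist_force: [1.3, -0.4, 0.1]
opening: 0.648
```

```bash
python3 - <<'E'
from h import *
go([.6265,.07,.021],.143)
E
```

```text
shift [-0.0012  0.0021  0.0232] turn [-0.03  0.09  0.13] | now [0.6274 0.0723 0.0442] xhead 0.1453 tool z [-1.6e-03  3.0e-04 -1.0e+00] t 6.25 op 0.648 F [ 1.3 -0.4  0.1]
```

Call:
step_arm(
  plan=[
    [[-0.001,0.002,0.015],[0,0,0]],
    [[-0.001,0.002,0.022],[0,0,0]],
    [[-0.001,0.002,0.022],[0,0,0]],
  ],
)

```text
time_s: 6.55
eef_pos: [0.6268, 0.0693, 0.0221]
eef_rot: [-0.0, 0.997, 0.072, -0.0]
wrist_force: [-0.1, 0.4, 0.5]
opening: 0.647
```

Call:
step_arm(
  plan=[
    [[0,0,0],[0,0,0]],
    [[0,0,0],[0,0,0]],
    [[0,0,0],[0,0,0]],
    [[0,0,0],[0,0,0]],
    [[0,0,0],[0,0,0]],
  ],
  fingers=10,
)

```text
time_s: 7.05
eef_pos: [0.6277, 0.0692, 0.0231]
eef_rot: [0.0, 0.997, 0.072, 0.001]
wrist_force: [-0.5, -0.9, 2.4]
opening: 0.36
```

```bash
python3 - <<'E'
from h import *
from bench import viewer
go([.6265,.07,.021],.143)
im=viewer.camera('scene');cv2.imwrite('pics/s3.png',im[200:320,320:480,::-1].repeat(4,0).repeat(4,1))
E
```

```text
shift [-0.0011 -0.001   0.0021] turn [ 0.02 -0.07  0.06] | now [0.6277 0.0692 0.0231] xhead 0.1441 tool z [ 1.2e-03 -1.0e-04 -1.0e+00] t 7.05 op 0.36 F [-0.5 -0.9  2.4]
```

View pics/s3.png

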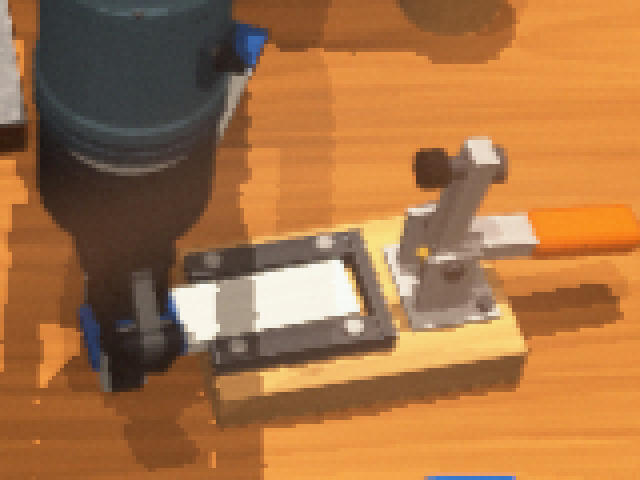

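Call:
step_arm(
  plan=[
    [[0,0,-0.01],[0,0,0]],
    [[0,0,-0.025],[0,0,0]],
    [[0,0,-0.045],[0,0,0]],
    [[0,0,-0.07],[0,0,0]],
    [[0,0,-0.08],[0,0,0]],
  ],
)

```text
time_s: 7.6
eef_pos: [0.6287, 0.0693, 0.1061]
eef_rot: [0.0, 0.997, 0.072, 0.002]
wrist_force: [0.6, -0.7, -1.2]
opening: 0.36
```

```bash
python3 - <<'E'
from h import *
from bench import viewer
go([.4528,-.0516,.08],.075)
import pickle
c=viewer.get_calibration('wrist');im=viewer.camera('wrist');cv2.imwrite('pics/w4.png',im[:,:,::-1]);pickle.dump(c,open('w4.pkl','wb'))
im=viewer.camera('side');cv2.imwrite('pics/s4.png',im[200:380,220:460,::-1].repeat(3,0).repeat(3,1))
E
```

```text
shift [-0.1915  0.0943  0.0254] turn [ 0.05 -0.24  3.98] | now [0.6287 0.0693 0.1061] xhead 0.1445 tool z [ 4.3e-03 -3.0e-04 -1.0e+00] t 7.6 op 0.36 F [ 0.6 -0.7 -1.2]
```

View pics/w4.png

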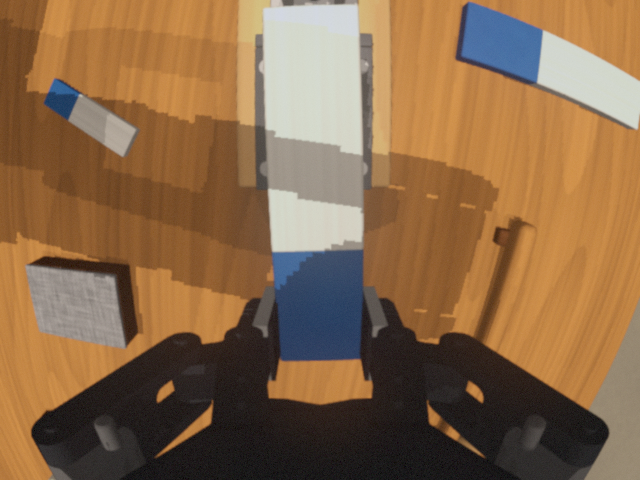

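View pics/s4.png

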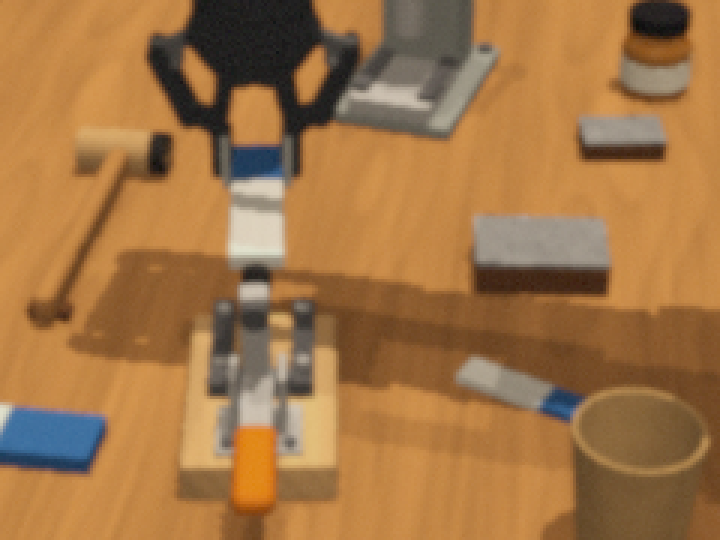

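```bash
python3 - <<'E'
from h import *
import pickle
c=pickle.load(open('w4.pkl','rb'))
b=ray([(280,360),(360,358),(264,8),(358,6)],c,.119,1);e=b[:2].mean(0);p=b[2:].mean(0)
print(b,np.linalg.norm(b[0]-b[1]),np.linalg.norm(b[2]-b[3]),np.linalg.norm(e-p),e,p)
go([.4528,-.0516,.08],.075)
E
```

```text
[[0.61630225 0.05302121 0.119     ]
 [0.6470907  0.05839984 0.119     ]
 [0.59506786 0.17936085 0.119     ]
 [0.62561107 0.18427083 0.119     ]] 0.03125473363243841 0.030935347520917027 0.1279010270651714 [0.63169647 0.05571052 0.119     ] [0.61033946 0.18181584 0.119     ]
shift [-0.1914  0.0943  0.0244] turn [ 0.05 -0.24  3.98] | now [0.6286 0.0693 0.1051] xhead 0.1444 tool z [ 4.3e-03 -3.0e-04 -1.0e+00] t 7.7 op 0.359 F [ 0.4  0.4 -1.4]
```

Call:
step_arm(
  plan=[
    [[-0.04,0.02,0],[0,0,1]],
    [[-0.08,0.04,0],[0,0,2]],
    [[-0.12,0.06,0],[0,0,3]],
    [[-0.16,0.08,0.01],[0,0,4]],
    [[-0.191,0.094,0.02],[0,0,4]],
  ],
)

```text
time_s: 8.2
eef_pos: [0.4488, -0.0517, 0.0813]
eef_rot: [-0.0, 0.999, 0.037, -0.001]
wrist_force: [0.0, -1.1, -0.6]
opening: 0.36
```

Call:
step_arm(
  plan=[
    [[0,0,0],[0,0,0]],
    [[0,0,0.01],[0,0,0]],
    [[0,0,0.01],[0,0,0]],
  ],
)

```text
time_s: 8.5
eef_pos: [0.4514, -0.0508, 0.0712]
eef_rot: [-0.0, 0.999, 0.037, -0.001]
wrist_force: [0.5, -1.0, -0.9]
opening: 0.361
```

```bash
python3 - <<'E'
from h import *
from bench import viewer
go([.4528,-.0516,.024],.075)
import pickle
c=viewer.get_calibration('wrist');im=viewer.camera('wrist');cv2.imwrite('pics/w5.png',im[:,:,::-1]);pickle.dump(c,open('w5.pkl','wb'))
E
```

```text
shift [0.0014 0.001  0.0472] turn [-0.05  0.07 -0.03] | now [ 0.4514 -0.0508  0.0712] xhead 0.0745 tool z [-1.3e-03  8.0e-04 -1.0e+00] t 8.5 op 0.361 F [ 0.5 -1.  -0.9]
```

View pics/w5.png

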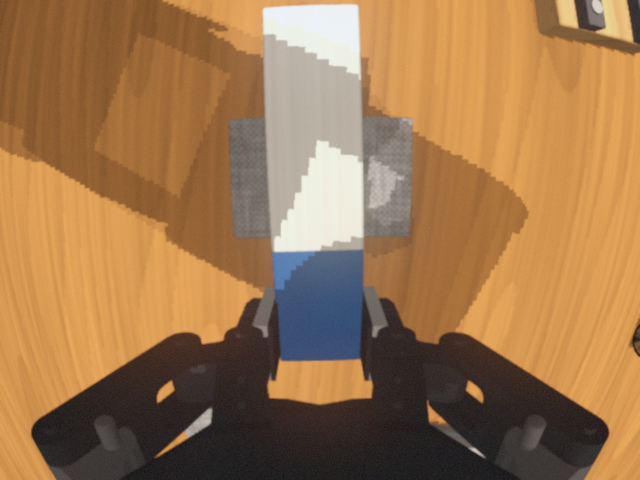

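```bash
python3 - <<'E'
from h import *
import pickle
c=pickle.load(open('w5.pkl','rb'))
b=ray([(230,118),(411,117),(412,237),(234,238)],c,.026,1);print(b,b.mean(0))
t=b.mean(0)
go([t[0]+.0038,t[1]-.0506,.024],.075)
E
```

```text
[[ 0.40293098  0.0256852   0.026     ]
 [ 0.49062425  0.03274649  0.026     ]
 [ 0.49802228 -0.0273102   0.026     ]
 [ 0.40718524 -0.03467921  0.026     ]] [ 0.44969069 -0.00088943  0.026     ]
shift [0.0017 0.001  0.0477] turn [-0.04  0.06  0.  ] | now [ 0.4518 -0.0507  0.0717] xhead 0.0751 tool z [-1.e-03  6.e-04 -1.e+00] t 8.55 op 0.356 F [ 0.4 -0.4 -1.2]
```

Call:
step_arm(
  plan=[
    [[0.001,0.001,0.02],[0,0,0]],
    [[0.001,0.001,0.035],[0,0,0]],
    [[0.001,0.001,0.043],[0,0,0]],
    [[0.001,0.001,0.047],[0,0,0]],
    [[0.001,0.001,0.047],[0,0,0]],
  ],
)

```text
time_s: 9.05
eef_pos: [0.4528, -0.0518, 0.0251]
eef_rot: [-0.0, 0.999, 0.037, -0.0]
wrist_force: [0.1, -0.5, -1.7]
opening: 0.355
```

```bash
python3 - <<'E'
from h import *
go([.4535,-.0515,.024],.075)
E
```

```text
shift [ 0.0008 -0.0002  0.0011] turn [-0.02  0.04 -0.  ] | now [ 0.4528 -0.0518  0.0251] xhead 0.075 tool z [-7.e-04  3.e-04 -1.e+00] t 9.05 op 0.355 F [ 0.1 -0.5 -1.7]
```

Call:
step_arm(
  plan=[
    [[0,0,0.001],[0,0,0]],
    [[0,0,0.002],[0,0,0]],
    [[0,0,0.002],[0,0,0]],
  ],
)

```text
time_s: 9.35
eef_pos: [0.453, -0.0522, 0.0238]
eef_rot: [0.0, 0.999, 0.037, 0.0]
wrist_force: [0.3, -0.4, -0.5]
opening: 0.365
```

Call:
step_arm(
  plan=[
    [[0,0,0],[0,0,0]],
    [[0,0,0],[0,0,0]],
    [[0,0,0],[0,0,0]],
    [[0,0,0],[0,0,0]],
    [[0,0,0],[0,0,0]],
  ],
  fingers=65,
)

```text
time_s: 9.85
eef_pos: [0.4527, -0.0521, 0.0235]
eef_rot: [-0.0, 0.999, 0.037, 0.0]
wrist_force: [0.2, 0.3, -0.5]
opening: 0.648
```

Call:
step_arm(
  plan=[
    [[0,0,-0.02],[0,0,0]],
    [[0,0,-0.05],[0,0,0]],
    [[0,0,-0.09],[0,0,0]],
    [[0,-0.03,-0.12],[0,0,0]],
    [[0,-0.06,-0.12],[0,0,0]],
  ],
)

```text
time_s: 10.35
eef_pos: [0.4515, 0.0071, 0.1481]
eef_rot: [0.001, 0.999, 0.036, 0.004]
wrist_force: [0.6, 0.2, -0.3]
opening: 0.65
```

```bash
python3 - <<'E'
from h import *
from bench import viewer
go([.4528,-.0516,.024],.075)
import pickle
c=viewer.get_calibration('wrist');im=viewer.camera('wrist');cv2.imwrite('pics/w6.png',im[:,:,::-1]);pickle.dump(c,open('w6.pkl','wb'))
im=viewer.camera('side');cv2.imwrite('pics/s6.png',im[200:380,300:540,::-1].repeat(3,0).repeat(3,1))
E
```

```text
shift [-0.004   0.0583  0.1243] turn [ 0.16 -0.49 -0.15] | now [0.4515 0.0071 0.1481] xhead 0.0724 tool z [ 0.0087 -0.0022 -1.    ] t 10.35 op 0.65 F [ 0.6  0.2 -0.3]
```

View pics/w6.png

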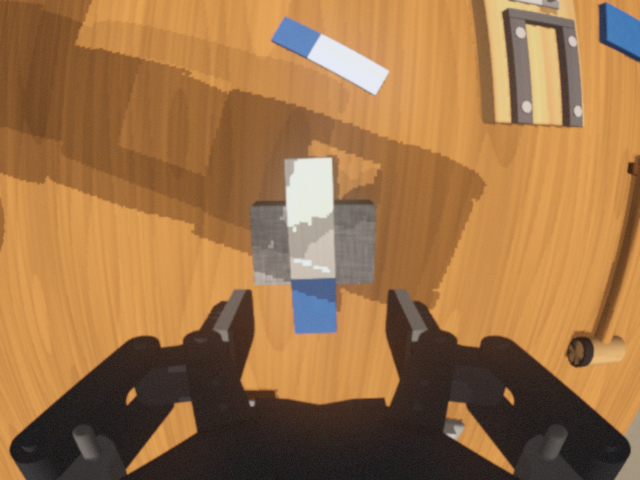

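View pics/s6.png

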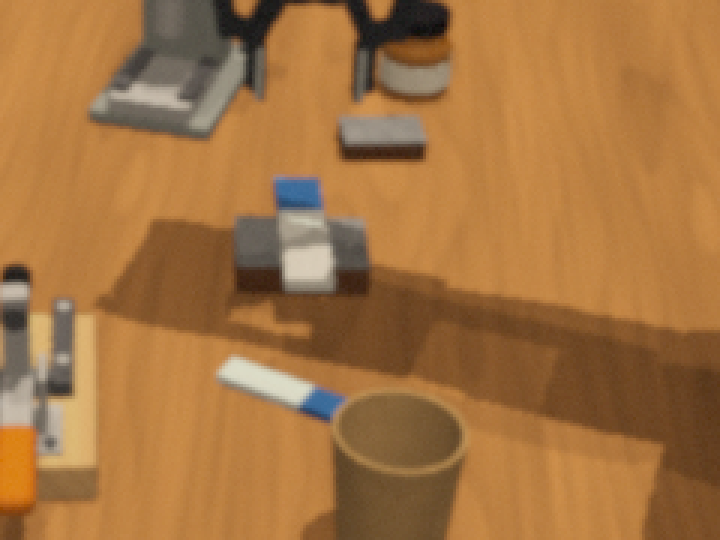

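```bash
python3 - <<'E'
from h import *
import pickle
c=pickle.load(open('w6.pkl','rb'))
b=ray([(294,332),(337,332),(285,159),(333,158)],c,.036,1);e=b[:2].mean(0);p=b[2:].mean(0);h=np.arctan2(*(p-e)[[1,0]])
print(b,np.linalg.norm(e-p),h,(e+p)/2)
print('small',ray([(376,95),(388,70),(272,40)],c,.006,1))
g=p+.016*(e-p)/np.linalg.norm(e-p);print(e,p,g)
go([g[0],g[1],.06],h-np.pi/2)
E
```

```text
[[ 0.43914341 -0.06707356  0.036     ]
 [ 0.47171049 -0.06478294  0.036     ]
 [ 0.42646114  0.06052465  0.036     ]
 [ 0.45806227  0.06333305  0.036     ]] 0.12853311707459075 1.6734030946250065 [ 0.44884433 -0.0019997   0.036     ]
small [[0.48756727 0.1119237  0.006     ]
 [0.49518359 0.1322323  0.006     ]
 [0.40801222 0.14875523 0.006     ]]
[ 0.45542695 -0.06592825  0.036     ] [0.44226171 0.06192885 0.036     ] [0.44390054 0.046013   0.036     ]
shift [-0.0018 -0.0362  0.0845] turn [-0.01 -0.11 -1.47] | now [0.4483 0.01   0.1445] xhead 0.077 tool z [ 2.e-03  4.e-04 -1.e+00] t 10.45 op 0.65 F [ 0.3 -0.9 -1.1]
```

Call:
step_arm(
  plan=[
    [[-0.001,-0.015,0.02],[0,0,-0.7]],
    [[-0.002,-0.03,0.05],[0,0,-0.7]],
    [[-0.002,-0.036,0.08],[0,0,-0.7]],
    [[-0.002,-0.036,0.09],[0,0,-0.7]],
    [[-0.002,-0.036,0.09],[0,0,-0.7]],
  ],
)

```text
time_s: 10.95
eef_pos: [0.442, 0.0433, 0.0519]
eef_rot: [-0.0, 0.999, 0.043, -0.002]
wrist_force: [-0.3, 0.5, -0.3]
opening: 0.649
```

```bash
python3 - <<'E'
from h import *
go([.444,.046,.023],.087)
E
```

```text
shift [ 0.0023 -0.0025  0.0289] turn [-0.05  0.24 -0.01] | now [0.442  0.0433 0.0519] xhead 0.0868 tool z [-4.3e-03  5.0e-04 -1.0e+00] t 10.95 op 0.649 F [-0.3  0.5 -0.3]
```

Call:
step_arm(
  plan=[
    [[0.001,-0.003,0.012],[0,0,0]],
    [[0.001,-0.003,0.023],[0,0,0]],
    [[0.001,-0.003,0.028],[0,0,0]],
    [[0.001,-0.003,0.028],[0,0,0]],
  ],
)

```text
time_s: 11.35
eef_pos: [0.4438, 0.0465, 0.0248]
eef_rot: [-0.0, 0.999, 0.043, -0.001]
wrist_force: [-0.4, 0.3, 0.3]
opening: 0.652
```

Call:
step_arm(
  plan=[
    [[0,0,0],[0,0,0]],
    [[0,0,0],[0,0,0]],
    [[0,0,0],[0,0,0]],
    [[0,0,0],[0,0,0]],
    [[0,0,0],[0,0,0]],
  ],
  fingers=10,
)

```text
time_s: 11.85
eef_pos: [0.4446, 0.0465, 0.026]
eef_rot: [0.0, 0.999, 0.043, 0.0]
wrist_force: [-1.8, -0.5, 5.9]
opening: 0.36
```

Call:
step_arm(
  plan=[
    [[0,0,-0.01],[0,0,0]],
    [[0,0,-0.025],[0,0,0]],
    [[0,0,-0.04],[0,0,0]],
    [[0,0,-0.05],[0,0,0]],
    [[0,0,-0.05],[0,0,0]],
  ],
)

```text
time_s: 12.35
eef_pos: [0.4455, 0.0464, 0.077]
eef_rot: [0.0, 0.999, 0.043, 0.002]
wrist_force: [-0.1, 1.5, -0.7]
opening: 0.358
```

```bash
python3 - <<'E'
from h import *
from bench import viewer
go([.4528,-.0516,.024],.075)
import pickle
c=viewer.get_calibration('wrist');im=viewer.camera('wrist');cv2.imwrite('pics/w7.png',im[:,:,::-1]);pickle.dump(c,open('w7.pkl','wb'))
im=viewer.camera('side');cv2.imwrite('pics/s7.png',im[200:380,300:540,::-1].repeat(3,0).repeat(3,1))
E
```

```text
shift [-0.0014  0.0983  0.0531] turn [ 0.04 -0.19  0.67] | now [0.4455 0.0464 0.077 ] xhead 0.0867 tool z [ 3.3e-03 -4.0e-04 -1.0e+00] t 12.35 op 0.358 F [-0.1  1.5 -0.7]
```

View pics/w7.png

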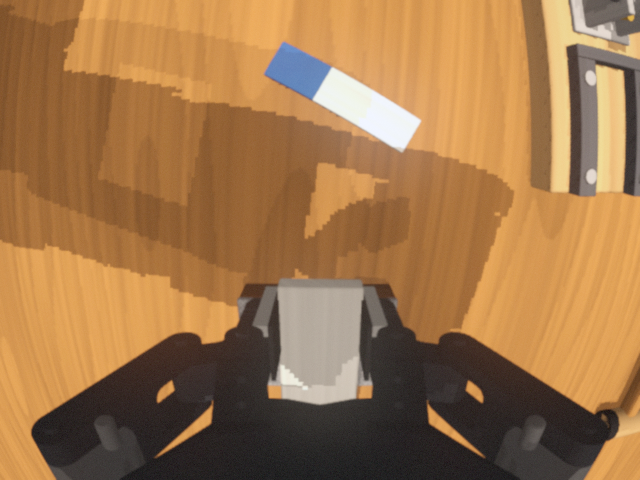

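View pics/s7.png

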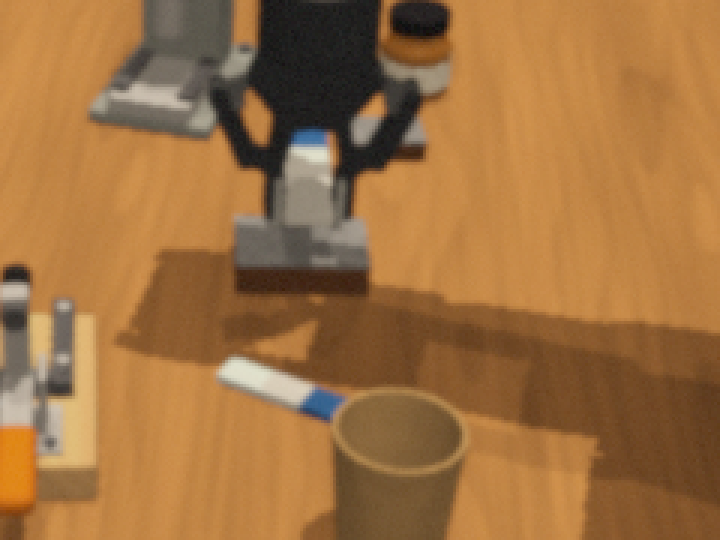

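```bash
cat >> h.py <<'E'
PO=np.array([.567,-.2124]);PH=-1.775
def press(x,y=0,PO=PO,PH=PH):
    c,s=np.cos(PH),np.sin(PH);return PO+[c*x-s*y,s*x+c*y]
E
python3 - <<'E'
from h import *
import pickle
c=pickle.load(open('w7.pkl','rb'))
for z in (.085,.087,.089):
    b=ray([(277,280),(364,280)],c,z,1);print(b,np.linalg.norm(b[0]-b[1]),b.mean(0))
d=.0165
X=-.04;t=press(X-.13+d);print(t)
go([*t,.065],PH+np.pi/2)
E
```

```text
[[0.42934058 0.06283053 0.085     ]
 [0.46129809 0.06557419 0.085     ]] 0.03207506451095349 [0.44531934 0.06420236 0.085     ]
[[0.42951438 0.06364692 0.087     ]
 [0.46096822 0.06634734 0.087     ]] 0.03156954752541578 [0.4452413  0.06499713 0.087     ]
[[0.42968817 0.06446331 0.089     ]
 [0.46063834 0.06712049 0.089     ]] 0.03106403053987806 [0.44516326 0.0657919  0.089     ]
[ 0.59812787 -0.0620893 ]
shift [0.1439 0.1216 0.0106] turn [ 0.   -0.03 16.67] | now [0.4443 0.0466 0.0755] xhead 0.0867 tool z [ 4.e-04 -0.e+00 -1.e+00] t 12.45 op 0.357 F [-0.7  0.9 -1. ]
```

Call:
step_arm(
  plan=[
    [[0.029,0.024,0],[0,0,4]],
    [[0.058,0.049,0],[0,0,8]],
    [[0.087,0.073,0],[0,0,12]],
    [[0.116,0.098,0],[0,0,16]],
    [[0.144,0.12,0],[0,0,16.7]],
  ],
)

```text
time_s: 12.95
eef_pos: [0.5986, -0.0615, 0.074]
eef_rot: [-0.0, 0.995, -0.104, -0.001]
wrist_force: [0.8, 0.3, -0.6]
opening: 0.36
```

Call:
step_arm(
  plan=[
    [[0,0,0],[0,0,0]],
    [[0,0,0],[0,0,0]],
  ],
)

```text
time_s: 13.15
eef_pos: [0.5974, -0.0607, 0.0738]
eef_rot: [-0.0, 0.995, -0.103, -0.001]
wrist_force: [-1.0, 0.6, -0.9]
opening: 0.358
```

```bash
python3 - <<'E'
from h import *
from bench import viewer
go([*press(-.04-.13+.018),.065],PH+np.pi/2)
import pickle
c=viewer.get_calibration('wrist');im=viewer.camera('wrist');cv2.imwrite('pics/w8.png',im[:,:,::-1]);pickle.dump(c,open('w8.pkl','wb'))
im=viewer.camera('scene');cv2.imwrite('pics/s8.png',im[150:310,110:350,::-1].repeat(3,0).repeat(3,1));cv2.imwrite('pics/s8full.png',im[:,:,::-1])
im=viewer.camera('side');cv2.imwrite('pics/d8full.png',im[:,:,::-1]);cv2.imwrite('pics/d8.png',im[100:270,290:490,::-1].repeat(3,0).repeat(3,1))
E
```

```text
shift [0.0011 0.0027 0.0088] turn [-0.02  0.16 -0.08] | now [ 0.5974 -0.0607  0.0738] xhead -0.2056 tool z [-2.6e-03  9.0e-04 -1.0e+00] t 13.15 op 0.358 F [-1.   0.6 -0.9]
```

View pics/w8.png

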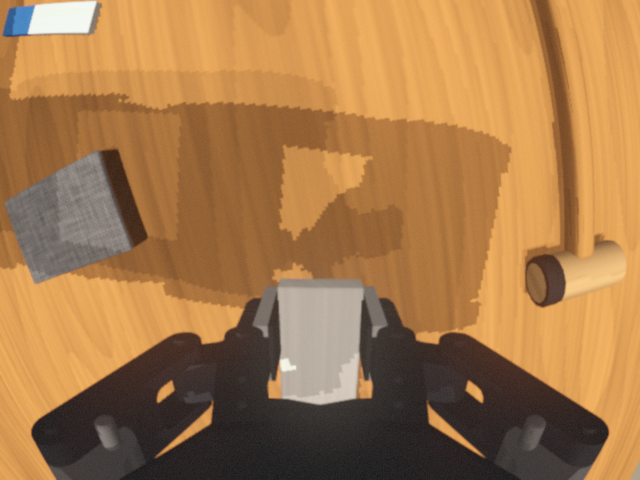

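View pics/s8.png

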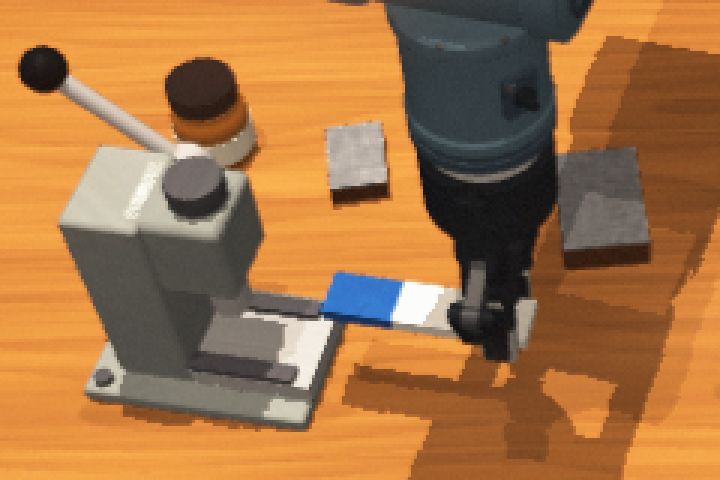

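View pics/d8.png

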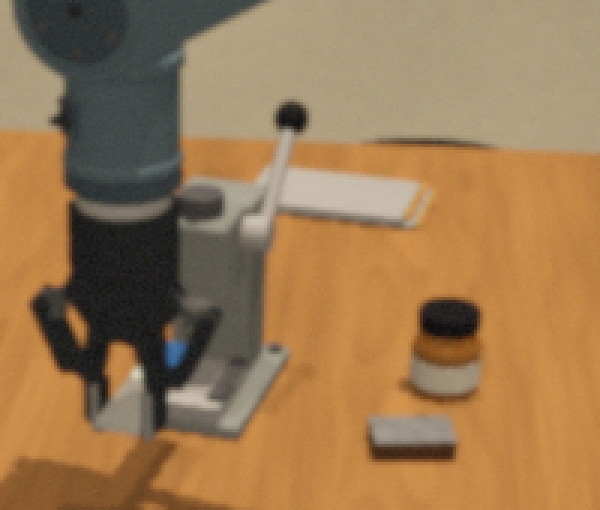

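```bash
python3 - <<'E'
from h import *
from bench import viewer
import pickle
S=viewer.get_calibration('scene')
b=ray([(221.7,240.7),(217.3,256)],S,.084);print(b,b.mean(0),'model',press(-.0427))
im=cv2.imread('pics/s8full.png')
c=cv2.resize(im[225:300,160:260],None,fx=7,fy=7,interpolation=cv2.INTER_CUBIC)
for y in (-.02,.02):
  for x in (-.02,0):
    p=proj([[*press(x,y),.032]],S)[0];q=((p-[160,225]+.5)*7).astype(int);cv2.circle(c,tuple(int(v) for v in q),4,(0,255,0),1)
for y in (-.02,.02):
    p=proj([[*press(-.03,y),.026]],S)[0];q=((p-[160,225]+.5)*7).astype(int);cv2.circle(c,tuple(int(v) for v in q),4,(0,0,255),1)
cv2.imwrite('pics/s8c.png',c)
E
```

```text
[[ 0.55901286 -0.16803699  0.084     ]
 [ 0.59502054 -0.17287615  0.084     ]] [ 0.5770167  -0.17045657  0.084     ] model [ 0.57565902 -0.17058719]
```

View pics/s8c.png

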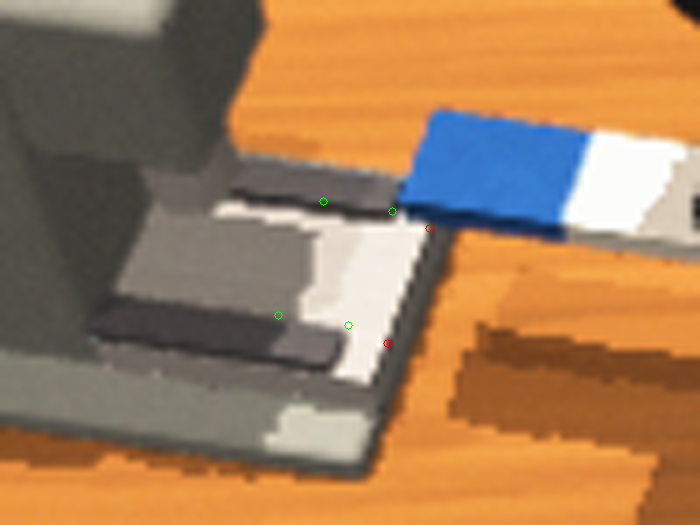

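```bash
python3 - <<'E'
from h import *
go([*press(-.024-.112),.032],PH+np.pi/2)
E
```

```text
shift [0.0021 0.0197 0.0425] turn [-0.02  0.14  0.  ] | now [ 0.5966 -0.0596  0.0745] xhead -0.2042 tool z [-2.3e-03  8.0e-04 -1.0e+00] t 13.3 op 0.361 F [ 1.  -0.3 -1.3]
```

Call:
step_arm(
  plan=[
    [[0.002,0.01,0.01],[0,0,0]],
    [[0.002,0.018,0.025],[0,0,0]],
    [[0.002,0.018,0.037],[0,0,0]],
    [[0.002,0.018,0.042],[0,0,0]],
    [[0.002,0.018,0.042],[0,0,0]],
  ],
)

```text
time_s: 13.8
eef_pos: [0.5952, -0.0782, 0.0317]
eef_rot: [-0.0, 0.995, -0.102, -0.002]
wrist_force: [0.4, -0.5, -2.0]
opening: 0.357
```

```bash
python3 - <<'E'
from h import *
from bench import viewer
go([*press(-.112),.028],PH+np.pi/2)
S=viewer.get_calibration('scene')
im=viewer.camera('scene')[:,:,::-1]
c=cv2.resize(im[225:300,160:260],None,fx=7,fy=7,interpolation=cv2.INTER_CUBIC)
cv2.imwrite('pics/s9c.png',c)
E
```

```text
shift [-0.0003  0.0251  0.0037] turn [-0.03  0.18 -0.05] | now [ 0.5952 -0.0782  0.0317] xhead -0.2051 tool z [-0.0029  0.0011 -1.    ] t 13.8 op 0.357 F [ 0.4 -0.5 -2. ]
```

View pics/s9c.png

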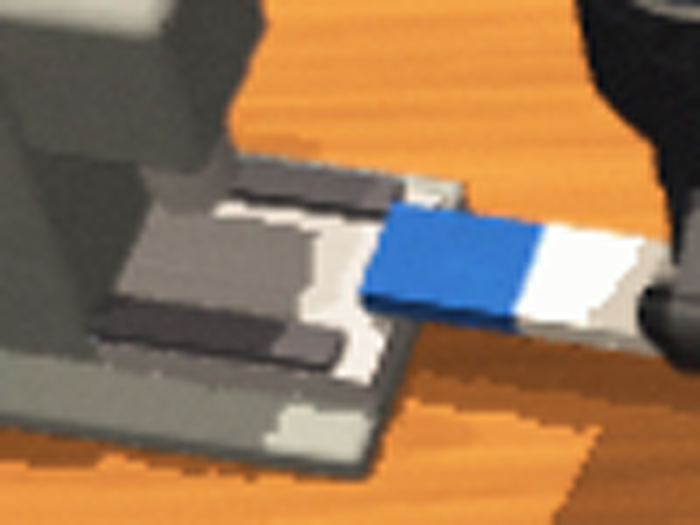

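```bash
python3 - <<'E'
from h import *
from bench import viewer
S=viewer.get_calibration('scene')
for x in (-.0245,):
  for y,z in ((-.016,.042),(.016,.042),(.016,.032)):
    print(y,z,(proj([[*press(x,y),z]],S)[0]-[160,225]+.5)*7)
E
```

```text
-0.016 0.042 [397.62264462 202.63825095]
0.016 0.042 [362.64476109 294.47795006]
0.016 0.032 [368.79083786 315.97993161]
```

Call:
step_arm(
  plan=[
    [[0,0.004,0.002],[0,0,0]],
    [[0,0.01,0.004],[0,0,0]],
    [[0,0.016,0.004],[0,0,0]],
    [[0,0.022,0.004],[0,0,0]],
    [[0,0.025,0.004],[0,0,0]],
  ],
)

```text
time_s: 14.35
eef_pos: [0.5914, -0.104, 0.0297]
eef_rot: [0.0, 0.995, -0.103, 0.0]
wrist_force: [-0.4, 0.4, -1.8]
opening: 0.362
```

```bash
python3 - <<'E'
from h import *
from bench import viewer
go([*press(.04-.112),.027],PH+np.pi/2)
im=viewer.camera('scene')[:,:,::-1]
c=cv2.resize(im[225:300,160:260],None,fx=7,fy=7,interpolation=cv2.INTER_CUBIC)
cv2.imwrite('pics/s10c.png',c)
E
```

```text
shift [-0.0018  0.0391  0.0027] turn [ 0.01 -0.03 -0.08] | now [ 0.5914 -0.104   0.0297] xhead -0.2056 tool z [ 4.e-04 -3.e-04 -1.e+00] t 14.35 op 0.362 F [-0.4  0.4 -1.8]
```

View pics/s10c.png

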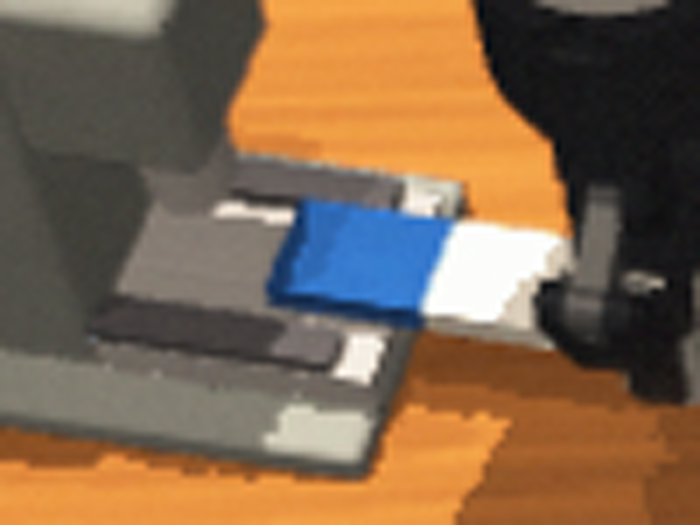

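Call:
step_arm(
  plan=[
    [[0,0.008,0.001],[0,0,0]],
    [[-0.001,0.016,0.002],[0,0,0]],
    [[-0.001,0.024,0.002],[0,0,0]],
    [[-0.001,0.032,0.002],[0,0,0]],
    [[-0.001,0.039,0.002],[0,0,0]],
  ],
)

```text
time_s: 14.9
eef_pos: [0.5823, -0.1419, 0.0275]
eef_rot: [0.0, 0.995, -0.102, 0.0]
wrist_force: [0.2, 0.5, -1.1]
opening: 0.357
```

```bash
python3 - <<'E'
from h import *
from bench import viewer
go([*press(.05-.112),.027],PH+np.pi/2)
im=viewer.camera('scene')[:,:,::-1]
c=cv2.resize(im[225:300,160:260],None,fx=7,fy=7,interpolation=cv2.INTER_CUBIC)
cv2.imwrite('pics/s11c.png',c)
E
```

```text
shift [-0.0006  0.0101  0.0005] turn [ 0.   -0.   -0.06] | now [ 0.5823 -0.1419  0.0275] xhead -0.2052 tool z [ 0.e+00 -1.e-04 -1.e+00] t 14.9 op 0.357 F [ 0.2  0.5 -1.1]
```

View pics/s11c.png

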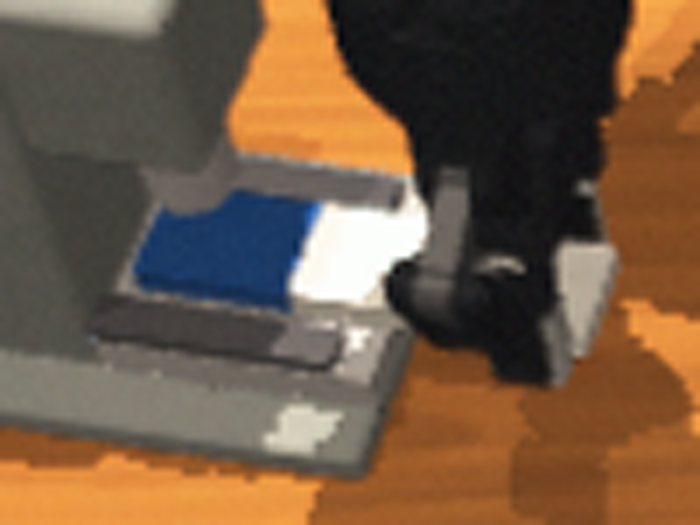

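Call:
step_arm(
  plan=[
    [[0,0.002,0.001],[0,0,0]],
    [[0,0.004,0.001],[0,0,0]],
    [[0,0.006,0.001],[0,0,0]],
    [[0,0.008,0.001],[0,0,0]],
  ],
)

```text
time_s: 15.35
eef_pos: [0.5808, -0.1488, 0.0264]
eef_rot: [-0.0, 0.995, -0.102, -0.0]
wrist_force: [0.7, -0.2, -1.5]
opening: 0.354
```

Call:
step_arm(
  plan=[
    [[0,0.0015,0],[0,0,0]],
    [[0,0.003,0],[0,0,0]],
    [[0,0.004,0],[0,0,0]],
  ],
)

```text
time_s: 15.65
eef_pos: [0.5803, -0.1493, 0.0262]
eef_rot: [-0.003, 0.995, -0.102, -0.0]
wrist_force: [4.0, 15.9, 0.2]
opening: 0.36
```

Call:
step_arm(
  plan=[
    [[0,-0.003,0],[0,0,0]],
    [[0,-0.003,0],[0,0,0]],
  ],
)

```text
time_s: 15.85
eef_pos: [0.5807, -0.1493, 0.0264]
eef_rot: [-0.0, 0.995, -0.102, -0.0]
wrist_force: [1.6, 4.4, -0.6]
opening: 0.363
```

Call:
step_arm(
  plan=[
    [[0,0,0],[0,0,0]],
    [[0,0,0],[0,0,0]],
    [[0,0,0],[0,0,0]],
    [[0,0,0],[0,0,0]],
    [[0,0,0],[0,0,0]],
  ],
  fingers=60,
)

```text
time_s: 16.35
eef_pos: [0.5806, -0.1501, 0.0265]
eef_rot: [0.0, 0.995, -0.102, 0.0]
wrist_force: [-0.2, -0.4, 0.6]
opening: 0.602
```

```bash
python3 - <<'E'
from h import *
from bench import viewer
go([*press(.05-.112),.027],PH+np.pi/2)
im=viewer.camera('scene')[:,:,::-1]
c=cv2.resize(im[225:300,160:260],None,fx=7,fy=7,interpolation=cv2.INTER_CUBIC)
cv2.imwrite('pics/s12c.png',c)
E
```

```text
shift [-0.0007  0.0017 -0.0005] turn [ 0.01 -0.01 -0.05] | now [ 0.5806 -0.1501  0.0265] xhead -0.2052 tool z [ 1.e-04 -2.e-04 -1.e+00] t 16.35 op 0.602 F [-0.2 -0.4  0.6]
```

View pics/s12c.png

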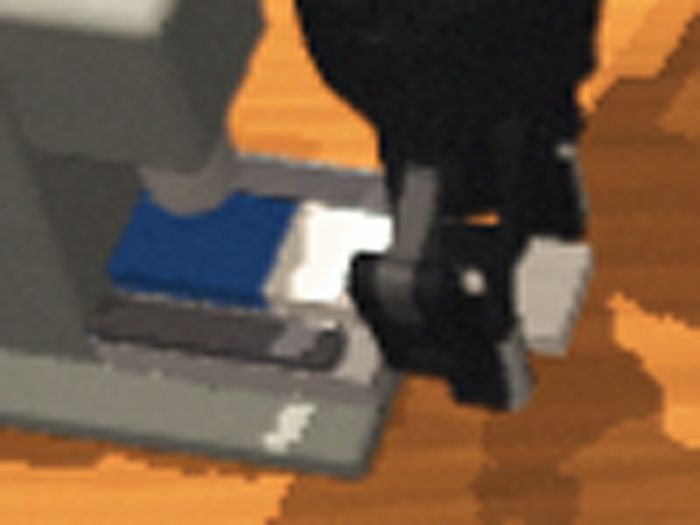

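Call:
step_arm(
  plan=[
    [[0,0,-0.015],[0,0,0]],
    [[0,0,-0.035],[0,0,0]],
    [[0,-0.01,-0.06],[0,0,0]],
    [[0,-0.04,-0.08],[0,0,0]],
    [[0,-0.08,-0.1],[0,0,0]],
  ],
)

```text
time_s: 16.9
eef_pos: [0.5974, -0.0723, 0.1289]
eef_rot: [0.0, 0.995, -0.104, 0.001]
wrist_force: [-0.3, 1.1, -1.0]
opening: 0.604
```

Call:
step_arm(
  plan=[
    [[0,-0.02,-0.02],[0,0,0]],
    [[0,-0.04,-0.05],[0,0,0]],
    [[0,-0.04,-0.08],[0,0,0]],
    [[0,-0.04,-0.08],[0,0,0]],
    [[0,-0.04,-0.08],[0,0,0]],
  ],
)

```text
time_s: 17.4
eef_pos: [0.6055, -0.0323, 0.2082]
eef_rot: [0.0, 0.995, -0.102, 0.001]
wrist_force: [0.6, -1.0, 0.0]
opening: 0.603
```

```bash
python3 - <<'E'
from h import *
from bench import viewer
import pickle
go([*press(.05-.112),.027],PH+np.pi/2)
c=viewer.get_calibration('wrist');im=viewer.camera('wrist');cv2.imwrite('pics/w13.png',im[:,:,::-1]);pickle.dump(c,open('w13.pkl','wb'))
im=viewer.camera('scene')[:,:,::-1];cv2.imwrite('pics/s13.png',im)
cv2.imwrite('pics/s13c.png',cv2.resize(im[225:300,160:260],None,fx=7,fy=7,interpolation=cv2.INTER_CUBIC))
cv2.imwrite('pics/d13.png',viewer.camera('side')[:,:,::-1])
E
```

```text
shift [-0.0017  0.1221  0.1812] turn [ 0.01 -0.16 -0.02] | now [ 0.6055 -0.0323  0.2082] xhead -0.2045 tool z [ 2.7e-03 -8.0e-04 -1.0e+00] t 17.4 op 0.603 F [ 0.6 -1.   0. ]
```

View pics/w13.png

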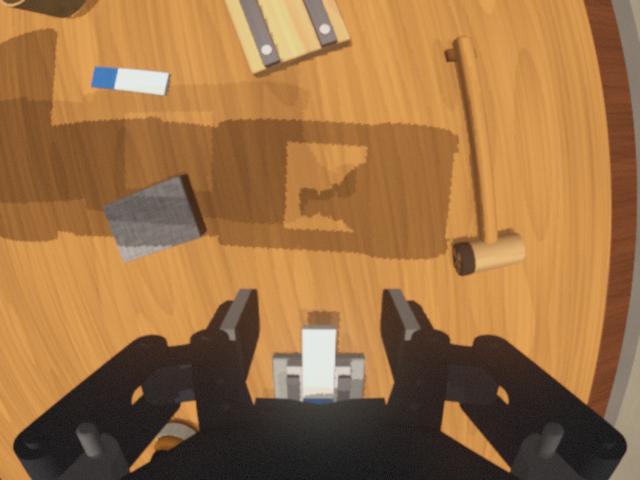

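View pics/s13.png

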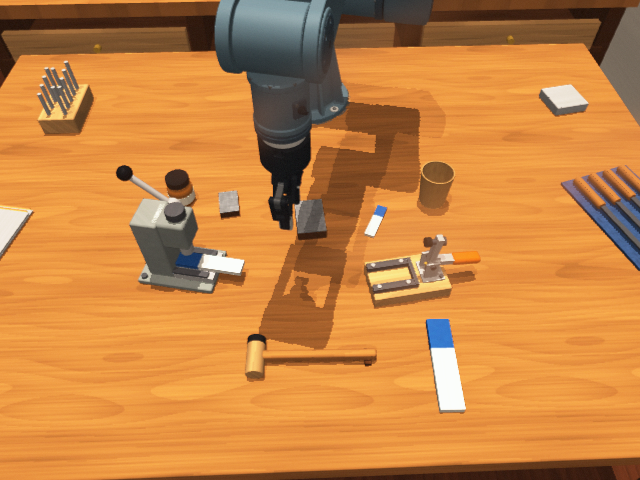

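View pics/s13c.png

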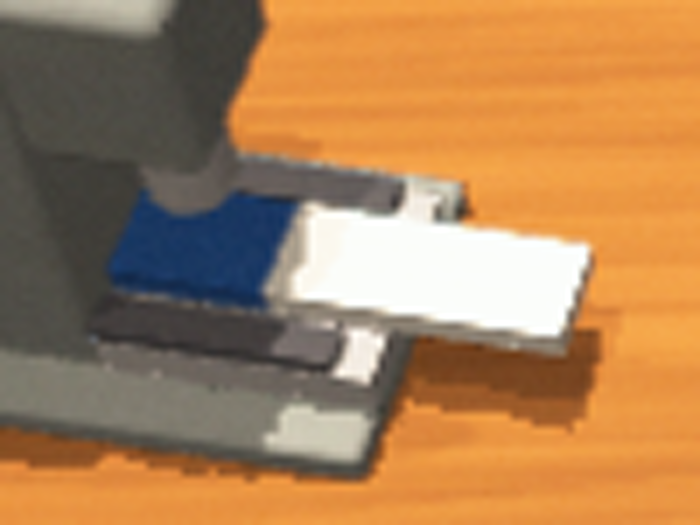

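View pics/d13.png

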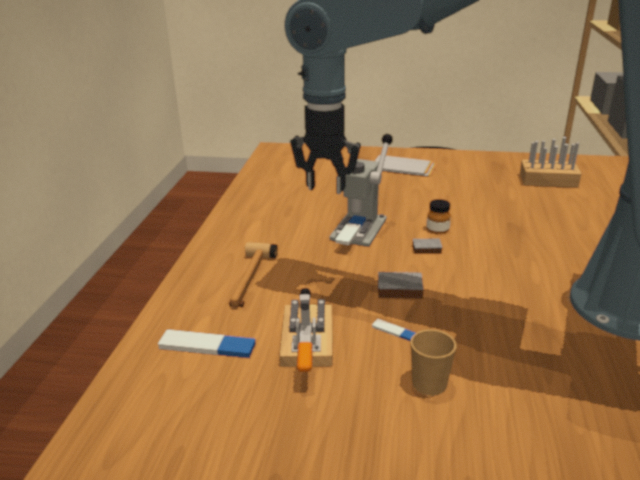

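```bash
python3 - <<'E'
from h import *
import pickle
from bench import viewer
S=viewer.get_calibration('scene');c=pickle.load(open('w13.pkl','rb'))
M=np.array([[np.cos(PH),np.sin(PH)],[-np.sin(PH),np.cos(PH)]])
for z in (.034,.036,.038):
  a=ray([(303,327),(335,327)],c,z,1);b=ray([(160+595/7,225+246/7),(160+566/7,225+340/7)],S,z)
  for q in (a,b): print(z,np.round((q[:,:2]-PO)@M.T,4),np.linalg.norm(q[0]-q[1]).round(4))
g=ray([(277,354),(363,356)],c,.018,1);print('mouth edge',np.round((g[:,:2]-PO)@M.T,4))
# long edges heading in scene: back edge & front edge top
e=ray([(160+320/7,225+208/7),(160+595/7,225+246/7)],S,.036);d=(e[1]-e[0]);print('head diff',np.arctan2(d[1],d[0])-(PH+np.pi))
E
```

```text
0.034 [[-0.0816 -0.0132]
 [-0.0816  0.017 ]] 0.0302
0.034 [[-0.0814 -0.0151]
 [-0.082   0.0172]] 0.0323
0.036 [[-0.0827 -0.0131]
 [-0.0827  0.0169]] 0.03
0.036 [[-0.082  -0.0137]
 [-0.0826  0.0185]] 0.0322
0.038 [[-0.0838 -0.013 ]
 [-0.0838  0.0168]] 0.0298
0.038 [[-0.0826 -0.0123]
 [-0.0832  0.0199]] 0.0321
mouth edge [[-0.04   -0.0416]
 [-0.0374  0.0475]]
head diff -0.002248858736984438
```

```bash
python3 - <<'E'
from h import *
import pickle
c=pickle.load(open('w13.pkl','rb'))
im=cv2.imread('pics/w13.png');cv2.imwrite('pics/w13c.png',cv2.resize(im[315:410,260:380],None,fx=6,fy=6,interpolation=cv2.INTER_CUBIC))
M=np.array([[np.cos(PH),np.sin(PH)],[-np.sin(PH),np.cos(PH)]])
for n,x,y,z in (('guide',-.02,-.02,.032),('guide',-.02,.02,.032),('mouth',-.03,0,.026),('plain',-.08,0,.036),('base',-.0305,-.045,.018)):
    print(n,proj([[*press(x,y),z]],c,1))
E
```

```text
guide [[297.67857856 377.67989052]]
guide [[336.77665078 377.69320026]]
mouth [[317.21172001 366.68206055]]
plain [[316.99035811 329.53523531]]
base [[274.23671936 361.4191363 ]]
```

View pics/w13c.png

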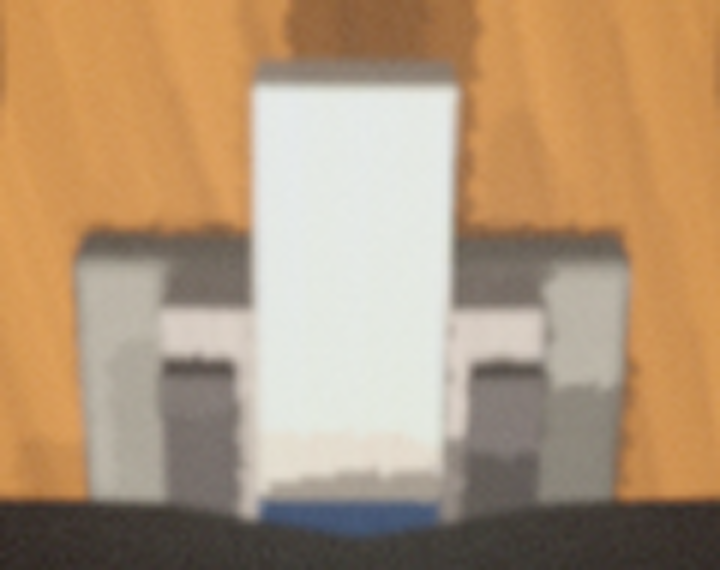

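```bash
python3 -c "
from bench import ticket;print(ticket.hand_in())"
```

```text
the job is handed in; nothing more can be done
None
```

The job is handed in, at about 17.5 s of the 69 s allowed. No verdict was reported, so what follows rests on my own checks.

I pushed the orange handle over until the clamp sprang open and lifted the middle-sized blank out by its blue end. I laid it level on the 60 x 90 mm rest and let go. Then I took it by the plain end and slid it between the punch guides until the wrist force rose to about 16 N at the back stop. I released it and backed the arm away.

**Blank in the punch:**
- **Depth:** the final wrist picture puts the plain end at x ≈ -80 mm in the punch's frame, so the blue end is about 49–50 mm in.
- **Alignment:** it lies about 2 mm off centre, in line to within about 0.01 rad, and looks flat.

**Surroundings:** the clamp looks open, and the mallet, cup and jar look where they were; I compared these by eye in the pictures, without measuring.

**Readings that disagreed:** two depth estimates came out about 2–3 mm shorter, at 47 mm. One came from the arm's position when it met the stop, the other from a first pixel reading. I had read that pixel on the lower edge of the end face. Both values are still within the allowed 44–54 mm.

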